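# Lift a pressed pellet onto the viewing stage and hold the loupe at focus over it

## Robot

A 6-joint arm with a two-finger parallel gripper is mounted at the origin on a cart in front of the work surface, level with it; the furniture and walls round the work are solid. World frame = base frame: x ahead of the robot, y to its left, z up, the work surface at z = 0. Lengths are in mm, angles in rad, forces in N, time in s.
With the tool pointing down it reaches from about 275 to 825 mm from the base axis. Payload 5.2 kg.
Tool frame: the origin (TCP) lies midway between the tips of the shut fingers; the grasp point (between the pads) lies 19 mm behind it; z points along the fingers, y is the direction in which the jaws open and shut (so a half turn about z gives the same grasp; the last joint's range is limited). The gripper opens to 93 mm and grips with 3 to 60 N. Pads are 15 mm wide; open, the fingers measure 128 mm over their backs; the gripper's body (75 mm by 188 mm) begins 65 mm behind the grasp point.
Start: joints at [1.011, 0.259, 1.535, -0, 1.348, -0.203], TCP at [192.081, 515.373, 218.653] pointing down, gripper open.
Joint ranges: [-3.14, 3.14], [-0.91, 2.08], [0.19, 2.58], [-1.22, 4.36], [0.22, 2.71], [-3.12, 3.12]. Speed limits (rad/s): [2.57, 2.57, 3.14, 3.14, 3.14, 3.14].

## Interface

Orientations are given as a unit quaternion [w, x, y, z].
In Python, from rig import read_state, snapshot, camera_info, sign_off, find_in gives the robot as it stands. The module is installed in compiled form; this text tells all that it offers.
- The arm moves only by the tool arm_command, never from a script. Its argument "moves" is a list that holds one entry, the list of rows, each a list of 6 numbers: the shift along the tool's x, y, z in cm, then the turn, a rotation vector about the tool's x, y, z in rad. In form: [[[dx, dy, dz, rx, ry, rz], ...]]. A call has exactly 8 rows; each row shifts and turns the pose as measured when the row begins, along the tool's axes as they then stand; what a row does not reach is not made up. A row lasts 1/10 s, in which the tool goes at most 50 mm and 8.59 degrees, less where a joint would pass 70% of its speed; a pose out of reach is approached as far as the arm can. A call is refused whole if a number of a shift passes 5 or a number of a turn 0.15, either way. A call with a gripper value outside its range is refused whole. "hand" is the opening, from -1 (shut) to 1 (fully open), set as the call begins (left out, the last holds). The fingers move at their own pace and stop on an object; "force" is the grip in N (left out, the last holds). Time passes only in rows, so rows that do not move let the fingers close, or fill a call up. It gives the time, the measured TCP pose, the force and the opening at its end, in the units of the state.
- read_state(): the state, without advancing time (a new reading comes with each control period).
- snapshot(name): name is "scene" or "top" or "wrist"; returns (picture, depth): 400x640x3 uint8, blue, green, red; 400x640 float32, mm along the optical axis (not along the pixel's ray), 0 where there is no reading.
- camera_info(name): a dict with "K" (3x3 intrinsics, pixels), "R" (3x3) and "t" (3): a world point X has camera coordinates R X + t. Camera axes: x right, y down, z forward; pixel columns grow to the right and rows downward; lengths in mm; the calibration is good to about 2 mm. The wrist camera is an equidistant fisheye: a pixel r from the principal point sees the ray r / f radians off the axis. A picture is of the moment at which its call begins: read the wrist's pose just before it. camera_info takes no time and is no camera call; for the wrist camera it gives the pose at the moment of the call.
- sign_off(): hands the job in, once; it reports no verdict.
Trained networks look in the newest picture that a camera, given by its name, has taken for a name from the list of things; names that differ only in an ending like _2 or _b are one class to them, and where a whole thing is asked for, a point or a joint stands for the part that bears it (a point fixed in the world has none). Each returns a list of dicts, best first, with "conf" (0 to 1); they miss things now and then, are a little off and sometimes report something else, mostly with a low value. They report only what shows in the picture. A call takes as long as a camera call. They do not tell look-alikes from the thing itself.
- find_in(camera, thing): "rect" ([centre column, centre row, width, height] in pixels, round what is visible of it).
The state is a dict: "time_s": time; "q": joint angles; "joint_velocities": joint speeds; "effort": joint torques, N m; "position": TCP position; "tcp_rot": TCP orientation; "wrist_force": force on the tool from outside, world axes, zero at the start; "torque": the same for the moment, N m; "gripper_width": finger opening in mm.
Only numpy, scipy, OpenCV 4.12 (cv2) and the standard library are available. Lean on these libraries where they do the work, as an engineer would, in place of code of your own. Each camera call takes 0.05 s, during which the arm holds its last target.

## Task

Check the pale cream pellet for cracks: slide the flat spatula under it in the rack, lift it out, and set it down flat between the four dowel pins of the viewing stage, never touching any pellet with the gripper itself and never dropping one; then lay the spatula flat on the worktop and let go of it. Then take the loupe by its handle and finish holding it level and still over the middle of the pellet, with the lens at the height of the red focus pointer and touching neither pellet nor stage - do not put it down. Leave the pointer's setting, the other two pellets and the things standing around as they are.

Things in the scene. Friction and masses are not known exactly. Their poses are not given: they have to be found in the camera images.
- pellet_center (a point): centre (4 mm above its underside) of the pale cream pressed sample pellet with a hairline crack, in an aluminium ring: flat disc 52 mm across, 8 mm high, 40 g. It lies across one pair of rails in the rack, not always the same pair. z up.
- pellet: the same cream pellet; origin at the centre of its underside
- pellet_dark_center (a point): centre of the black pellet (same size) that stays in the rack
- pellet_dark: the black pellet; origin at the centre of its underside
- pellet_rust_center (a point): centre of the rust-red pellet (same size) that stays in the rack
- pellet_rust: the rust-red pellet; origin at the centre of its underside
- rack_center (a point): middle of the fixed rack at the height of its rail tops, 32 mm above the worktop. Three pairs of aluminium rails, 70 mm apart along its y, run along its x (+-40 mm about this point). Each pair leaves a slot 38 mm wide, free from 8 mm above the worktop up to the pellet's underside (32 mm), open at both ends.
- rack: the same rack (white base 86 x 226 mm); origin under its middle at worktop height. Its -x side faces the robot; the spatula goes in from there along +x. Small pins stand 4 mm above the rails 34 mm behind the middle.
- stage_seat (a point): seat of the fixed viewing stage: middle of its slot at the rail tops, 32 mm above the worktop, between four dowel pins (5 mm thick, 4 mm high above the rails, at x +-21, y +-24 mm from here) that leave a pellet 3.5 to 5 mm of play each way. Rails along its x (+-40 mm); slot 38 mm wide, free from 10 mm above the worktop upward, open at both ends.
- stage: the same stage (grey base 140 x 170 mm, 10 mm high) with post and pointer; origin under the seat at worktop height; its -x side faces the robot. A graduated post, 235 mm high, rises at the back right (x +52, y -62 mm).
- focus_mark (a point): tip of the red focus pointer on the post's black collar (a red line round the collar is level with it): its height is where the middle of the lens must be. It lies off the stage's seat, 48 mm towards +x and 27 mm towards -y of the stage, 115 to 165 mm above the worktop.
- focus_pointer (a joint): setting of the collar on the post in m (0 = pointer 115 mm above the worktop, grows upward); clamped stiffly, to be left alone
- spatula_grip (a point): grip point, half-way up (8 mm) the wooden handle of the flat spatula lying on the worktop. x points to the blade tip, z up. Handle 14 mm wide, 16 mm high, from 83 mm behind to 35 mm ahead of this point. Steel blade 26 mm wide, 2.5 mm thick, underside level with the handle's underside, from 45 mm (heel) to 145 mm (round tip) ahead.
- spatula: the same spatula, 90 g; origin under the blade's heel, 45 mm ahead of the grip point, at the underside. A neck 20 mm wide and 7 mm high ends 46 mm ahead of the grip point.
- lens_center (a point): middle of the loupe's round lens (frame 66 mm across, 14 mm thick, lens 58 mm), 7 mm above its underside; lies flat on the worktop. x points from handle to lens, z up (square to the lens).
- loupe_grip (a point): grip point, half-way up the loupe's white handle, 90 mm behind the lens centre; handle 14 mm wide, 14 mm high, 110 mm long (52 to 162 mm behind the lens centre), along x. Loupe 80 g.
- loupe: the same loupe; origin under the lens centre at the underside
- weigh_bottle_mid (a point): middle of a loose glass weighing bottle, 42 mm across, 58 mm high, behind the work; bystander
- petri: loose petri dish 60 mm across, 15 mm high, behind the work; origin under its centre; bystander
- marker: loose marker pen 135 mm long lying at the front left, 18 mm thick; origin under its middle; bystander
Not all that is in view belongs to the job. Of the things shaped like the rack, the white one is meant.

How it is judged:
By the outcome, as a careful person would: the job done as asked, in the order asked, and still so for the second after the job is handed in, while the arm keeps its last pose, push and grip.
It also fails if it takes over 67 s, if anything falls off the work surface, if the arm or the gripper's body presses on something with over 40 N, if the wrist force passes 120 N, or if a joint passes its speed limit or range.

## Working session

There is one attempt and no reset: what is moved stays moved. The work goes in short steps, Python scripts to look and compute and a tool call to move; the robot and the scene stay as the last step left them, time stands still between calls to the robot, and variables do not carry over. Pictures are saved under pics/ and viewed, and the job is handed in when it is done.

Besides the shell and the picture viewer there is one more tool, called after "Call:" by a JSON object that holds its "api" and its "payload", one argument or row to a line. arm_command: Moves the arm, as the interface text tells. Its arguments: {"type":"object","properties":{"moves":{"type":"array"},"hand":{"type":"number"},"force":{"type":"number"}},"required":["moves"]}

```bash
mkdir -p pics; ls; python3 - <<'E'
from rig import *
import cv2,numpy as np
s=read_state();print(s)
for n in ["scene","top"]:
    p,d=snapshot(n);cv2.imwrite(f"pics/{n}0.png",p);np.save(f"pics/{n}0.npy",d)
    c=camera_info(n);print(n,{k:np.round(np.array(v),3).tolist() for k,v in c.items() if k in"KRt"})
E
```

```text
pics
{'time_s': 0.0, 'q': array([ 1.01116988e+00,  2.59324273e-01,  1.53607808e+00,  3.07395162e-05,
        1.34798242e+00, -2.02749791e-01]), 'joint_velocities': array([-0.00124979, -0.00076686,  0.0022837 , -0.00045493,  0.00064842,
       -0.0014314 ]), 'effort': array([ 5.56391005e-04, -4.37299740e+01, -2.84003198e+01,  7.21142767e-02,
        4.09950572e-02, -1.41999808e-04]), 'position': array([191.79187731, 514.90169333, 217.82978758]), 'tcp_rot': array([-3.47267904e-04,  1.77496201e-01,  9.84121078e-01, -8.26171822e-04]), 'wrist_force': array([ 0.31294574, -1.22099264,  0.51451376]), 'torque': array([ 0.01004332, -0.0118676 ,  0.01618045]), 'gripper_width': 92.65785888548312}
scene {'K': [[376.823, 0.0, 322.23], [0.0, 376.823, 198.861], [0.0, 0.0, 1.0]], 'R': [[0.87, -0.493, -0.018], [-0.252, -0.412, -0.876], [0.425, 0.766, -0.482]], 't': [-429.737, 264.924, 1155.726]}
top {'K': [[386.287, 0.0, 316.62], [0.0, 386.287, 199.968], [0.0, 0.0, 1.0]], 'R': [[0.011, -1.0, -0.008], [-0.981, -0.01, -0.193], [0.193, 0.01, -0.981]], 't': [83.936, 561.567, 1190.95]}
```

View pics/scene0.png

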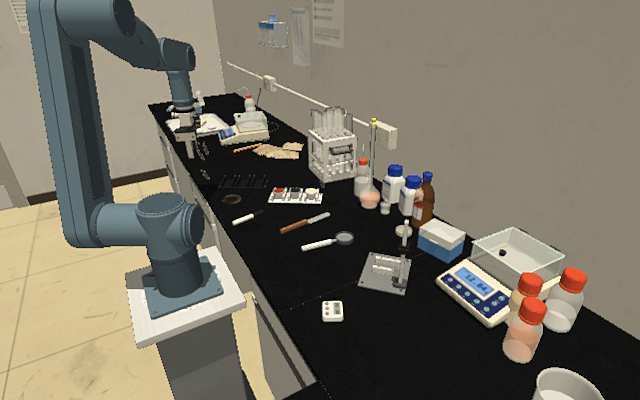

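View pics/top0.png

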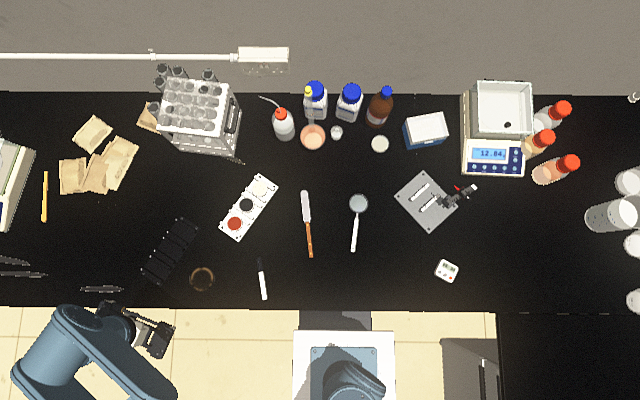

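The top view shows the white rack at about (248,207) with the cream pellet at its far end (262,188). The spatula runs from (306,192) to (311,255), the loupe lens is at (359,204) and the stage is at (427,203).

```bash
cat > h.py <<'E'
from rig import *
import cv2,numpy as np
from scipy.spatial.transform import Rotation as Ro
def cloud(d,c):
    K=np.array(c["K"]);R=np.array(c["R"]);t=np.array(c["t"])
    v,u=np.mgrid[:d.shape[0],:d.shape[1]]
    P=np.stack([(u-K[0,2])/K[0,0]*d,(v-K[1,2])/K[1,1]*d,d],-1)
    return (P-t)@R   # R^T (P - t)
def onplane(u,v,c,z):
    K=np.array(c["K"]);R=np.array(c["R"]);t=np.array(c["t"])
    r=R.T@np.array([(u-K[0,2])/K[0,0],(v-K[1,2])/K[1,1],1]);o=-R.T@t
    return o+r*(z-o[2])/r[2]
E
python3 - <<'E'
from h import *
p=cv2.imread("pics/top0.png");d=np.load("pics/top0.npy")
c=camera_info("top")
P=cloud(d,c)
for n,(u,v) in dict(cream=(261,187),dark=(246,205),rust=(235,224),rackUL=(250,175),rackUR=(278,184),rackLL=(220,232),bladetip=(305,192),handleend=(311,255),handlefront=(308,223),lens=(359,204),louend=(354,250),stA=(413,171),stB=(458,208),stC=(430,233),stD=(395,195),ptr=(458,187),tab=(330,270),marker=(263,280),bottle=(336,132),petri=(380,144)).items():
    print(n,np.round(P[v,u]),np.round(onplane(u,v,c,10)))
x0,y0=200,150
im=cv2.resize(p[150:270,200:360],None,fx=5,fy=5,interpolation=cv2.INTER_CUBIC);cv2.imwrite("pics/c1.png",im)
im=cv2.resize(p[150:270,340:500],None,fx=5,fy=5,interpolation=cv2.INTER_CUBIC);cv2.imwrite("pics/c2.png",im)
E
```

```text
cream [604. 273.  44.] [612. 278.  10.]
dark [545. 320.  40.] [550. 326.  10.]
rust [482. 352.  42.] [486. 360.  10.]
rackUL [655. 318.   5.] [654. 317.  10.]
rackUR [625. 222.   1.] [623. 221.  10.]
rackLL [460. 410.  -0.] [459. 408.  10.]
bladetip [598. 130.   1.] [596. 130.  10.]
handleend [387. 106.  15.] [387. 107.  10.]
handlefront [490. 118.  19.] [492. 118.  10.]
lens [556. -51.  15.] [557. -51.  10.]
louend [404. -33.  14.] [405. -33.  10.]
stA [ 674. -236.    4.] [ 673. -235.   10.]
stB [ 548. -382.    4.] [ 547. -380.   10.]
stC [ 464. -285.    1.] [ 463. -283.   10.]
stD [ 589. -172.   11.] [ 589. -172.   10.]
ptr [ 619. -385.    6.] [ 619. -384.   10.]
tab [340.  44.  -2.] [340.  45.  10.]
marker [305. 259.  13.] [305. 260.  10.]
bottle [795.  28.  49.] [810.  26.  10.]
petri [ 765. -124.   17.] [ 768. -125.   10.]
```

View pics/c1.png

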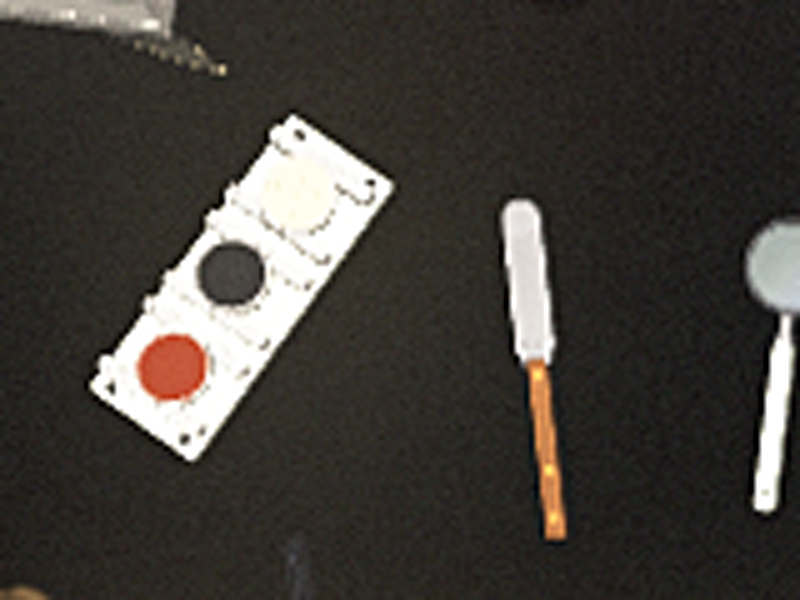

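View pics/c2.png

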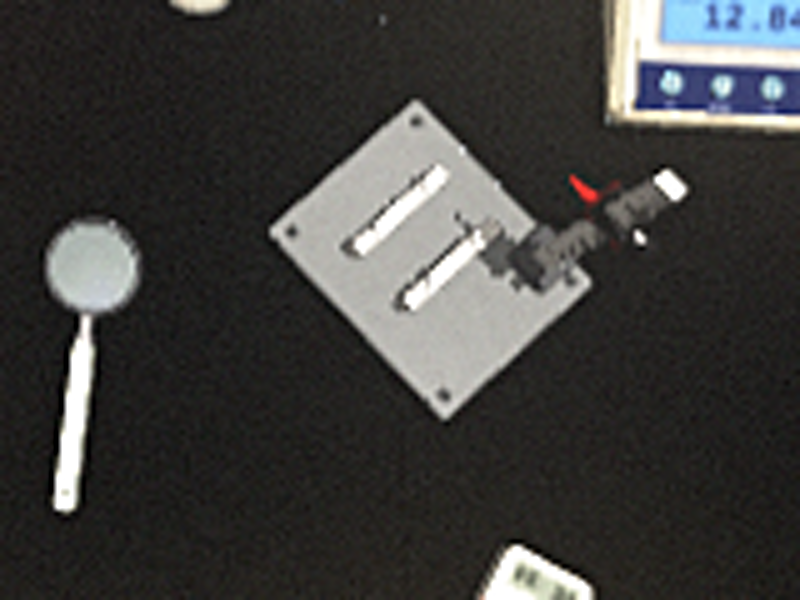

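```bash
cat >> h.py <<'E'
def quat(q): q=np.array(q);return Ro.from_quat([q[1],q[2],q[3],q[0]])
def down(yaz,pitch=0):
    """tool down, tool y at azimuth yaz deg"""
    a=np.radians(yaz);y=np.array([np.cos(a),np.sin(a),0]);z=np.array([0,0,-1.]);x=np.cross(y,z)
    return Ro.from_matrix(np.stack([x,y,z],1))
def plan(target,Rt,n=8,start=None,maxs=45,smooth=False):
    s=read_state() if start is None else start
    p=np.array(s["position"]);R=quat(s["tcp_rot"])
    target=np.array(target,float)
    rv=(R.inv()*Rt).as_rotvec();D=target-p
    print("dist",np.round(np.linalg.norm(D),1),"ang",np.round(np.degrees(np.linalg.norm(rv)),1),"min rows",np.ceil(max(np.linalg.norm(D)/50,np.degrees(np.linalg.norm(rv))/8.5)))
    rows=[];cur=R
    for i in range(n):
        rows.append(list(np.round(cur.inv().apply(D/n)/10,2))+list(np.round(rv/n,3)))
        cur=cur*Ro.from_rotvec(rv/n)
    for k in range(0,n,8): print(str([[[float(f"{v:g}") for v in r] for r in rows[k:k+8]]]).replace(" ",""))
def st():
    s=read_state();R=quat(s["tcp_rot"]).as_matrix()
    print("t",round(s["time_s"],2),"pos",np.round(s["position"],1),"yaz",np.round(np.degrees(np.arctan2(R[1,1],R[0,1])),2),"z",np.round(R[:,2],4),"F",np.round(s["wrist_force"],1),"T",np.round(s["torque"],2),"w",round(s["gripper_width"],1),"q",np.round(s["q"],2))
E
python3 -c "
from h import *
st();plan([470,115,180],down(96.5),16)"
```

```text
t 0.1 pos [191.8 514.9 217.9] yaz 69.56 z [-8.0e-04 -1.4e-03 -1.0e+00] F [-0.3  0.6  0.1] T [-0.02 -0.01  0.03] w 93.0 q [ 1.01  0.26  1.54 -0.    1.35 -0.2 ]
dist 488.6 ang 26.9 min rows 10.0
[[[-2.5,-1.73,0.24,-0.0,-0.0,-0.029],[-2.45,-1.81,0.24,-0.0,-0.0,-0.029],[-2.4,-1.88,0.24,-0.0,-0.0,-0.029],[-2.34,-1.95,0.24,-0.0,-0.0,-0.029],[-2.28,-2.02,0.24,-0.0,-0.0,-0.029],[-2.22,-2.08,0.24,-0.0,-0.0,-0.029],[-2.16,-2.15,0.24,-0.0,-0.0,-0.029],[-2.09,-2.21,0.24,-0.0,-0.0,-0.029]]]
[[[-2.03,-2.27,0.24,-0.0,-0.0,-0.029],[-1.96,-2.33,0.24,-0.0,-0.0,-0.029],[-1.89,-2.39,0.24,-0.0,-0.0,-0.029],[-1.82,-2.44,0.24,-0.0,-0.0,-0.029],[-1.75,-2.49,0.24,-0.0,-0.0,-0.029],[-1.67,-2.54,0.24,-0.0,-0.0,-0.029],[-1.6,-2.59,0.24,-0.0,-0.0,-0.029],[-1.52,-2.64,0.24,-0.0,-0.0,-0.029]]]
```

Call:
{"api": "arm_command", "payload": {
  "moves": [
    [[-2.5,-1.73,0.24,0,0,-0.03],[-2.45,-1.81,0.24,0,0,-0.03],[-2.4,-1.88,0.24,0,0,-0.03],[-2.34,-1.95,0.24,0,0,-0.03],[-2.28,-2.02,0.24,0,0,-0.03],[-2.22,-2.08,0.24,0,0,-0.03],[-2.16,-2.15,0.24,0,0,-0.03],[-2.09,-2.21,0.24,0,0,-0.03]]
  ],
  "hand": 1
}}

```text
time_s: 0.9
position: [333.0, 310.5, 194.9]
tcp_rot: [-0.003, 0.05, 0.999, -0.002]
wrist_force: [0.0, 0.5, -0.4]
gripper_width: 92.9
```

```bash
cat >> h.py <<'E'
def wrist(name):
    c=camera_info("wrist");p,d=snapshot("wrist")
    cv2.imwrite(f"pics/{name}.png",p);np.save(f"pics/{name}.npy",d)
    np.savez(f"pics/{name}_c.npz",K=c["K"],R=c["R"],t=c["t"])
    return p,d,c
def wray(u,v,c):
    K=np.array(c["K"]);x=(u-K[0,2]);y=(v-K[1,2]);r=np.hypot(x,y);th=r/K[0,0]
    k=np.where(r>0,np.sin(th)/np.maximum(r,1e-9),1/K[0,0])
    return np.stack([x*k,y*k,np.cos(th)],-1)
def wplane(u,v,c,z):
    u=np.asarray(u,float);v=np.asarray(v,float)
    R=np.array(c["R"]);t=np.array(c["t"]);r=wray(u,v,c)@R;o=-R.T@t
    return o+r*((z-o[2])/r[...,2])[...,None]
def wproj(X,c):
    K=np.array(c["K"]);q=np.array(c["R"])@np.array(X,float)+np.array(c["t"]);r=np.hypot(q[0],q[1]);th=np.arctan2(r,q[2])
    return K[0,2]+q[0]/r*th*K[0,0],K[1,2]+q[1]/r*th*K[0,0]
def wcloud(d,c):
    v,u=np.mgrid[:400,:640];r=wray(u,v,c);P=r/r[...,2:]*d[...,None]
    return (P-np.array(c["t"]))@np.array(c["R"])
E
python3 -c "
from h import *
st();p,d,c=wrist('w1');print({k:np.round(np.array(v),3).tolist() for k,v in c.items()})"
```

```text
t 0.9 pos [333.  310.5 194.9] yaz 84.28 z [-0.0055 -0.0041 -1.    ] F [ 0.   0.5 -0.4] T [ 0.02  0.02 -0.01] w 92.9 q [ 0.51  0.11  1.78 -0.    1.26 -0.97]
{'K': [[309.707, 0.0, 317.938], [0.0, 309.707, 197.08], [0.0, 0.0, 1.0]], 'R': [[0.099, 0.995, -0.004], [0.967, -0.095, 0.236], [0.234, -0.028, -0.972]], 't': [-341.194, -314.313, 298.055]}
```

View pics/w1.png

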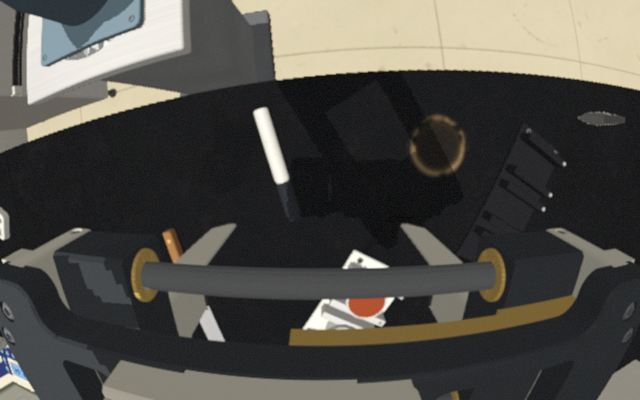

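```bash
python3 -c "
from h import *
plan([400,180,200],down(-20),16)"
```

```text
dist 143.0 ang 104.3 min rows 13.0
[[[-0.48,-0.75,-0.03,-0.001,0.0,0.114],[-0.56,-0.69,-0.03,-0.001,0.0,0.114],[-0.64,-0.62,-0.03,-0.001,0.0,0.114],[-0.71,-0.55,-0.03,-0.001,0.0,0.114],[-0.76,-0.46,-0.03,-0.001,0.0,0.114],[-0.81,-0.37,-0.03,-0.001,0.0,0.114],[-0.85,-0.28,-0.03,-0.001,0.0,0.114],[-0.87,-0.18,-0.03,-0.001,0.0,0.114]]]
[[[-0.89,-0.08,-0.03,-0.001,0.0,0.114],[-0.89,0.02,-0.03,-0.001,0.0,0.114],[-0.88,0.12,-0.03,-0.001,0.0,0.114],[-0.87,0.22,-0.03,-0.001,0.0,0.114],[-0.83,0.32,-0.03,-0.001,0.0,0.114],[-0.79,0.41,-0.03,-0.001,0.0,0.114],[-0.74,0.5,-0.03,-0.001,0.0,0.114],[-0.68,0.58,-0.03,-0.001,0.0,0.114]]]
```

Call:
{"api": "arm_command", "payload": {
  "moves": [
    [[-0.48,-0.75,0,0,0,0.115],[-0.56,-0.69,0,0,0,0.115],[-0.64,-0.62,0,0,0,0.115],[-0.71,-0.55,0,0,0,0.115],[-0.76,-0.46,0,0,0,0.115],[-0.81,-0.37,0,0,0,0.115],[-0.85,-0.28,0,0,0,0.115],[-0.87,-0.18,0,0,0,0.115]]
  ]
}}

```text
time_s: 1.75
position: [365.7, 238.9, 192.0]
tcp_rot: [-0.002, 0.506, 0.863, -0.007]
wrist_force: [-0.7, -0.0, -0.8]
gripper_width: 93.1
```

Call:
{"api": "arm_command", "payload": {
  "moves": [
    [[-0.89,-0.08,0,0,0,0.115],[-0.89,0.02,0,0,0,0.115],[-0.88,0.12,0,0,0,0.115],[-0.87,0.22,0,0,0,0.115],[-0.83,0.32,0,0,0,0.115],[-0.79,0.41,0,0,0,0.115],[-0.74,0.5,0,0,0,0.115],[-0.68,0.58,0,0,0,0.115]]
  ]
}}

```text
time_s: 2.55
position: [391.6, 171.0, 190.0]
tcp_rot: [0.0, 0.847, 0.531, -0.01]
wrist_force: [-0.1, -0.5, -0.4]
gripper_width: 93.0
```

```bash
python3 -c "
from h import *
st();p,d,c=wrist('w2');print(-np.array(c['R']).T@np.array(c['t']))"
```

```text
t 2.55 pos [391.6 171.  190. ] yaz -25.81 z [-0.0171 -0.0108 -0.9998] F [-0.1 -0.5 -0.4] T [-0.08  0.15 -0.01] w 93.0 q [ 0.16  0.07  1.84 -0.01  1.25  0.61]
[422.90780226 232.42457812 355.83155393]
```

View pics/w2.png

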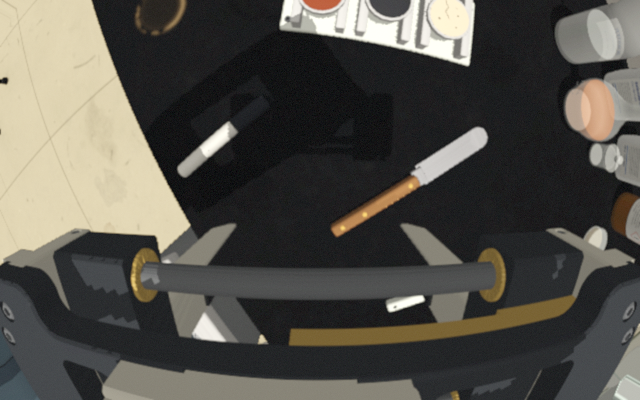

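The wrist view shows the spatula with its handle end at (334,232) and blade tip at (487,133). The cream pellet is at the rack's right-hand end, at (450,17).

```bash
cat > sp.py <<'E'
from h import *
def load(name):
    z=np.load(f"pics/{name}_c.npz");return cv2.imread(f"pics/{name}.png"),np.load(f"pics/{name}.npy"),dict(K=z["K"],R=z["R"],t=z["t"])
def spat(name,zb=0,box=(300,110,500,245)):
    p,d,c=load(name);hsv=cv2.cvtColor(p,cv2.COLOR_BGR2HSV)
    m=np.zeros(p.shape[:2],bool);m[box[1]:box[3],box[0]:box[2]]=1
    h=m&(hsv[...,0]>5)&(hsv[...,0]<25)&(hsv[...,1]>90)&(hsv[...,2]>90)
    n,l,s_,_=cv2.connectedComponentsWithStats(h.astype(np.uint8));i=1+np.argmax(s_[1:,4]);h=l==i
    b=m&(hsv[...,1]<60)&(hsv[...,2]>90)
    n,l,s_,_=cv2.connectedComponentsWithStats(b.astype(np.uint8));i=1+np.argmax(s_[1:,4]);b=l==i
    v,u=np.nonzero(h);H=wplane(u,v,c,zb+16)[:,:2]
    v,u=np.nonzero(b);B=wplane(u,v,c,zb+2.5)[:,:2]
    cH=H.mean(0);cB=B.mean(0);ax=(cB-cH)/np.linalg.norm(cB-cH)
    for k in range(3):
        # axis from blade+handle PCA individually
        pass
    for nm,A in(("handle",H),("blade",B)):
        w,V=np.linalg.eigh(np.cov((A-A.mean(0)).T));a=V[:,1]*np.sign(V[:,1]@ax)
        s1=(A-A.mean(0))@a;s2=(A-A.mean(0))@np.array([-a[1],a[0]])
        print(nm,len(A),"mean",A.mean(0).round(1),"az",np.degrees(np.arctan2(a[1],a[0])).round(2),"len",np.ptp(s1).round(1),"wid",(np.percentile(s2,97)-np.percentile(s2,3)).round(1),"ends",(A.mean(0)+a*s1.min()).round(1),(A.mean(0)+a*s1.max()).round(1))
    tip=((B)@ax).max();he=(H@ax).min();pr=np.array([-ax[1],ax[0]])
    off=np.mean([(H@pr).mean(),(B@pr).mean()])
    print("az",np.degrees(np.arctan2(ax[1],ax[0])),"total len(228)",tip-he,"tip",ax*tip+pr*off,"grip from tip",ax*(tip-145)+pr*off,"from end",ax*(he+83)+pr*off)
E
python3 -c "
from sp import *
spat('w2')
p,d,c=load('w2');P=wcloud(d,c);print(P[150,455],P[195,390],P[140,300])"
```

```text
handle 1316 mean [435.7 114.5] az 7.28 len 116.7 wid 15.4 ends [377.5 107. ] [493.3 121.8]
blade 1794 mean [547.1 127.6] az 7.12 len 113.9 wid 26.5 ends [491.6 120.6] [604.7 134.8]
az 6.7098525021451385 total len(228) 228.8179539644437 tip [604.71721541 134.33933626] grip from tip [460.71038243 117.39731591] from end [459.89803098 117.30174493]
[554.79400792 131.14013733   3.16151414] [456.4703397  119.60149676  17.2835403 ] [389.7168364  219.02400397   1.29044259]
```

```bash
python3 -c "
from h import *
plan([475,118.7,120],down(-82.9),8)"
```

```text
dist 120.0 ang 56.8 min rows 7.0
[[[-0.1,1.22,0.86,-0.0,0.003,0.124],[0.05,1.23,0.86,-0.0,0.003,0.124],[0.19,1.21,0.86,-0.0,0.003,0.124],[0.34,1.18,0.87,-0.0,0.003,0.124],[0.48,1.13,0.87,-0.0,0.003,0.124],[0.61,1.06,0.87,-0.0,0.003,0.124],[0.74,0.97,0.87,-0.0,0.003,0.124],[0.85,0.88,0.87,-0.0,0.003,0.124]]]
```

Call:
{"api": "arm_command", "payload": {
  "moves": [
    [[-0.1,1.22,0.87,0,0.003,0.125],[0.05,1.23,0.87,0,0.003,0.125],[0.19,1.21,0.87,0,0.003,0.125],[0.34,1.18,0.87,0,0.003,0.125],[0.48,1.13,0.87,0,0.003,0.125],[0.61,1.06,0.87,0,0.003,0.125],[0.74,0.97,0.87,0,0.003,0.125],[0.85,0.88,0.87,0,0.003,0.125]]
  ]
}}

```text
time_s: 3.4
position: [475.1, 118.8, 116.8]
tcp_rot: [-0.002, 0.999, 0.047, 0.001]
wrist_force: [-0.2, -0.3, 1.4]
gripper_width: 93.2
```

```bash
python3 -c "
from h import *
st();p,d,c=wrist('w3');plan([475,118.7,30],down(-82.9),8)"
```

```text
t 3.4 pos [475.1 118.8 116.8] yaz -84.63 z [ 0.0011  0.0035 -1.    ] F [-0.2 -0.3  1.4] T [-0.05  0.16  0.01] w 93.2 q [0.01 0.25 1.82 0.   1.07 1.49]
dist 85.5 ang 2.1 min rows 2.0
[[[-0.01,-0.01,1.07,-0.0,-0.0,-0.005],[-0.01,-0.01,1.07,-0.0,-0.0,-0.005],[-0.01,-0.01,1.07,-0.0,-0.0,-0.005],[-0.01,-0.01,1.07,-0.0,-0.0,-0.005],[-0.01,-0.01,1.07,-0.0,-0.0,-0.005],[-0.01,-0.01,1.07,-0.0,-0.0,-0.005],[-0.01,-0.01,1.07,-0.0,-0.0,-0.005],[-0.01,-0.01,1.07,-0.0,-0.0,-0.005]]]
```

View pics/w3.png

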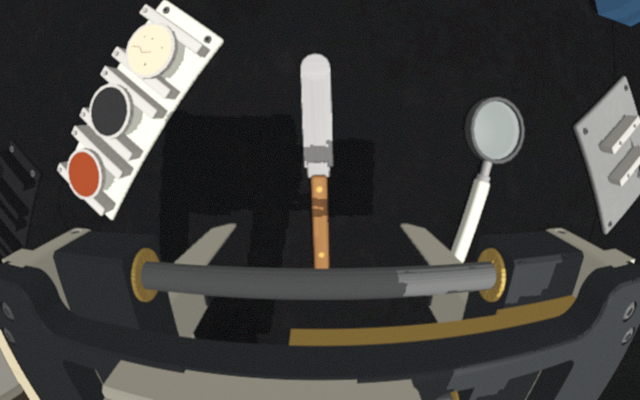

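The spatula is seen straight ahead, with its blade tip at (316,55). The rack is at upper left with the cream pellet at (152,48), and the loupe lens is at (495,130).

```bash
python3 -c "
from sp import *
spat('w3',box=(290,40,350,262))"
```

```text
handle 1340 mean [455.  115.7] az 7.32 len 82.1 wid 13.4 ends [412.7 110.2] [494.2 120.7]
blade 3558 mean [548.1 127.7] az 7.19 len 114.6 wid 25.4 ends [490.5 120.4] [604.3 134.7]
az 7.342991595866468 total len(228) 193.09392516728195 tip [604.24790195 134.90058407] grip from tip [460.43707289 116.36830289] from end [495.05687676 120.82960767]
```

Call:
{"api": "arm_command", "payload": {
  "moves": [
    [[0,0,1.2,0,0,-0.005],[0,0,1.2,0,0,-0.005],[0,0,1.2,0,0,-0.005],[0,0,1.2,0,0,-0.005],[0,0,1.2,0,0,-0.005],[0,0,1.2,0,0,-0.005],[0,0,1.2,0,0,0],[0,0,0.4,0,0,0]]
  ]
}}

```text
time_s: 4.25
position: [473.1, 121.2, 23.1]
tcp_rot: [-0.002, 0.997, 0.073, -0.001]
wrist_force: [0.5, 0.8, -0.4]
gripper_width: 92.7
```

```bash
python3 -c "
from h import *
st()
plan([475,118.7,1.5],down(-82.9),8)"
```

```text
t 4.25 pos [473.1 121.2  23.1] yaz -81.63 z [-0.0028  0.0039 -1.    ] F [ 0.5  0.8 -0.4] T [-0.07  0.2  -0.01] w 92.7 q [0.02 0.38 1.92 0.01 0.85 1.44]
dist 21.8 ang 1.3 min rows 1.0
[[[0.02,0.04,0.27,-0.001,0.0,0.003],[0.02,0.04,0.27,-0.001,0.0,0.003],[0.02,0.03,0.27,-0.001,0.0,0.003],[0.02,0.03,0.27,-0.001,0.0,0.003],[0.02,0.03,0.27,-0.001,0.0,0.003],[0.02,0.03,0.27,-0.001,0.0,0.003],[0.02,0.03,0.27,-0.001,0.0,0.003],[0.02,0.03,0.27,-0.001,0.0,0.003]]]
```

Call:
{"api": "arm_command", "payload": {
  "moves": [
    [[0.05,0.1,0.5,-0.002,0,0.006],[0.05,0.08,0.5,-0.002,0,0.006],[0.05,0.05,0.5,0,0,0.006],[0.03,0.05,0.3,0,0,0],[0,0,0.2,0,0,0],[0,0,0.1,0,0,0],[0,0,0,0,0,0],[0,0,0,0,0,0]]
  ]
}}

```text
time_s: 5.05
position: [475.8, 119.1, 1.3]
tcp_rot: [0.0, 0.998, 0.066, -0.0]
wrist_force: [-0.1, -0.5, -0.3]
gripper_width: 92.4
```

```bash
python3 -c "
from h import *
st()
plan([475,118.4,1.5],down(-82.8),8)"
```

```text
t 5.05 pos [475.8 119.1   1.3] yaz -82.49 z [-9.e-04 -3.e-04 -1.e+00] F [-0.1 -0.5 -0.3] T [ 0.    0.2  -0.08] w 92.4 q [ 0.02  0.42  1.93 -0.    0.79  1.46]
dist 1.1 ang 0.3 min rows 1.0
[[[-0.01,0.01,-0.0,0.0,0.0,0.001],[-0.01,0.01,-0.0,0.0,0.0,0.001],[-0.01,0.01,-0.0,0.0,0.0,0.001],[-0.01,0.01,-0.0,0.0,0.0,0.001],[-0.01,0.01,-0.0,0.0,0.0,0.001],[-0.01,0.01,-0.0,0.0,0.0,0.001],[-0.01,0.01,-0.0,0.0,0.0,0.001],[-0.01,0.01,-0.0,0.0,0.0,0.001]]]
```

Good. I'll close gently first and then at full grip.

Call:
{"api": "arm_command", "payload": {
  "moves": [
    [[0,0,0,0,0,0],[0,0,0,0,0,0],[0,0,0,0,0,0],[0,0,0,0,0,0],[0,0,0,0,0,0],[0,0,0,0,0,0],[0,0,0,0,0,0],[0,0,0,0,0,0]]
  ],
  "hand": -1,
  "force": 50
}}

```text
time_s: 5.85
position: [476.1, 119.1, 1.8]
tcp_rot: [0.0, 0.998, 0.066, 0.0]
wrist_force: [0.4, 0.4, -0.1]
gripper_width: 33.4
```

```bash
python3 -c "
from h import *
st()
p,d,c=wrist('w4')
"
```

```text
t 5.85 pos [476.1 119.1   1.8] yaz -82.48 z [ 2.e-04 -3.e-04 -1.e+00] F [ 0.4  0.4 -0.1] T [-0.02  0.08 -0.02] w 33.4 q [ 0.02  0.42  1.93 -0.    0.79  1.46]
```

View pics/w4.png

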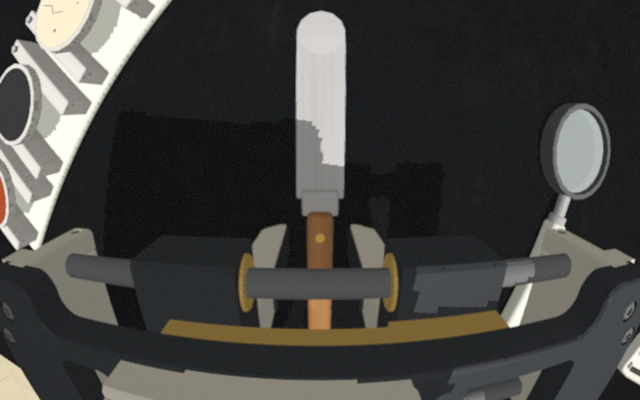

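The fingers are still closing around the handle, now 33 mm apart. I'll give them more time and measure the rack from w3.

Call:
{"api": "arm_command", "payload": {
  "moves": [
    [[0,0,0,0,0,0],[0,0,0,0,0,0],[0,0,0,0,0,0],[0,0,0,0,0,0],[0,0,0,0,0,0],[0,0,0,0,0,0],[0,0,0,0,0,0],[0,0,0,0,0,0]]
  ],
  "hand": -1,
  "force": 55
}}

```text
time_s: 6.7
position: [476.2, 119.1, 1.8]
tcp_rot: [0.0, 0.998, 0.066, 0.0]
wrist_force: [0.3, -0.4, -0.6]
gripper_width: 13.4
```

```bash
python3 -c "
from sp import *
st()
p,d,c=load('w3')
cv2.imwrite('pics/w3rack.png',cv2.resize(p[0:230,40:240],None,fx=2.6,fy=2.6,interpolation=cv2.INTER_CUBIC))
P=wcloud(d,c)
for u,v in [(152,48),(110,110),(84,173),(206,38),(100,205),(130,185),(165,12)]: print(u,v,P[v,u].round(1))
# top surfaces by depth
z=P[...,2]
for nm,(u,v) in dict(cream=(152,48),dark=(110,110),rust=(84,173)).items():
    m=np.zeros(z.shape,bool);m[v-40:v+40,u-40:u+40]=1
    m&=(z>36.5)&(z<44)&(d>0)
    n,l,s_,ce=cv2.connectedComponentsWithStats(m.astype(np.uint8));i=l[v,u]
    print(nm,i,s_[i],ce[i],wplane(ce[i][0],ce[i][1],c,40).round(1),P[l==i].mean(0).round(1))
"
```

```text
t 6.7 pos [476.2 119.1   1.8] yaz -82.49 z [ 2.e-04 -3.e-04 -1.e+00] F [ 0.3 -0.4 -0.6] T [ 0.01  0.19 -0.05] w 13.4 q [ 0.02  0.42  1.93 -0.    0.79  1.46]
152 48 [599.2 274.6  41.2]
110 110 [544.6 316.5  41.4]
84 173 [483.7 351.8  41.8]
206 38 [613.3 235.2  11.9]
100 205 [449.9 339.4  33.1]
130 185 [466.6 317.1   5.3]
165 12 [643.7 284.5  10.7]
cream 3 [ 126   22   51   57 2198] [150.78571429  49.94131028] [597.8 276.4  40. ] [597.7 276.1  41.1]
dark 5 [  89   84   44   56 1871] [110.41635489 111.01549973] [543.7 317.   40. ] [543.7 316.7  41.1]
rust 4 [  67  148   38   52 1490] [ 85.1557047  173.49395973] [482.9 351.8  40. ] [483.  351.4  41. ]
```

View pics/w3rack.png

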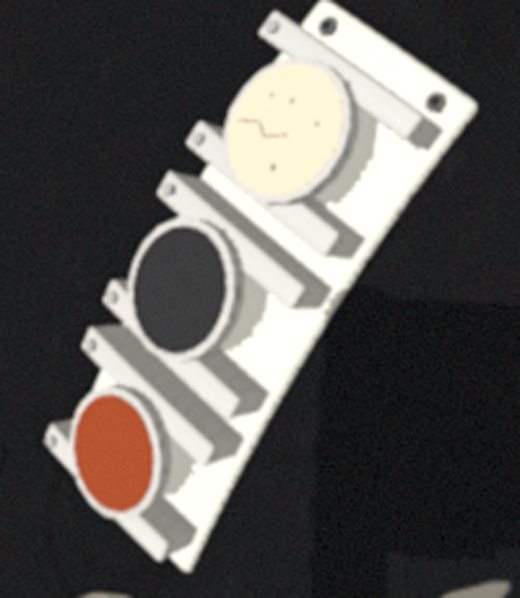

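```bash
cat > rack.py <<'E'
from sp import *
from scipy.optimize import minimize
def railfit(name,x0,box,pairs=(-70,0,70),zlo=31,zhi=35,xr=40,plot=None):
    """fit rack xy-yaw with points at rail-top height"""
    p,d,c=load(name);P=wcloud(d,c)
    m=np.zeros(d.shape,bool);m[box[1]:box[3],box[0]:box[2]]=1
    m&=(P[...,2]>zlo)&(P[...,2]<zhi)&(d>0)
    v,u=np.nonzero(m);Q=wplane(u,v,c,32.)[:,:2]
    return Q,u,v,c
E
python3 - <<'E'
from rack import *
p,d,c=load('w3')
f=lambda a,b:np.array([40+a/2.6,b/2.6])
L=dict(bot=f(187,572),right=f(477,107),top=f(318,0))
W={k:wplane(*v,c,8)[:2] for k,v in L.items()};print(W)
e=W['right']-W['bot'];print(np.linalg.norm(e),np.degrees(np.arctan2(e[1],e[0])), 'top-right',np.linalg.norm(W['top']-W['right']),np.degrees(np.arctan2(*(W['top']-W['right'])[::-1])))
# rail lines at z=32, ends picked in crop: (far end mid, near end mid)
for a in [((272,20),(428,128)),((200,132),(350,238)),((170,180),(313,292)),((118,290),(250,398)),((92,335),(225,445)),((55,432),(175,545))]:
    A,B=[wplane(*f(*q),c,32)[:2] for q in a];e=A-B;print(A.round(1),B.round(1),np.linalg.norm(e).round(1),np.degrees(np.arctan2(e[1],e[0])).round(2))
E
```

```text
{'bot': array([425.19101681, 344.58814311]), 'right': array([610.89098534, 218.96087745]), 'top': array([658.77499747, 291.87437618])}
224.20233761331752 -34.07861320158805 top-right 87.2310547606842 56.7061510069311
[642.9 295.9] [597.8 227. ] 82.3 56.78
[602.2 321.6] [560.6 251.8] 81.3 59.21
[585. 334.] [542.2 265. ] 81.2 58.24
[544.1 358.2] [504.6 290.5] 78.4 59.71
[526.8 373. ] [486.8 302.3] 81.2 60.54
[486.8 398.3] [445.7 330.5] 79.2 58.76
```

Call:
{"api": "arm_command", "payload": {
  "moves": [
    [[0,0,-0.5,0,0,0],[0,0,-1,0,0,0],[0,0,-1.3,0,0,0],[0,0,-1.3,0,0,0],[0,0,-1.3,0,0,0],[0,0,-1.3,0,0,0],[0,0,-0.6,0,0,0],[0,0,0,0,0,0]]
  ],
  "hand": -1,
  "force": 60
}}

```text
time_s: 7.5
position: [475.9, 119.2, 81.4]
tcp_rot: [0.0, 0.998, 0.066, 0.0]
wrist_force: [0.5, 0.8, -1.3]
gripper_width: 13.3
```

```bash
python3 -c "
from h import *
st()
p,d,c=wrist('w5')
plan([488,103,75],down(-33),8)
"
```

```text
t 7.5 pos [475.9 119.2  81.4] yaz -82.48 z [ 1.e-03 -2.e-04 -1.e+00] F [ 0.5  0.8 -1.3] T [-0.03  0.11 -0.04] w 13.3 q [ 0.02  0.29  1.86 -0.    0.99  1.46]
dist 21.2 ang 49.5 min rows 6.0
[[[0.13,0.22,0.07,0.0,-0.0,-0.108],[0.1,0.23,0.07,0.0,-0.0,-0.108],[0.07,0.24,0.07,0.0,-0.0,-0.108],[0.05,0.25,0.07,0.0,-0.0,-0.108],[0.02,0.25,0.07,0.0,-0.0,-0.108],[-0.01,0.25,0.07,0.0,-0.0,-0.108],[-0.03,0.25,0.07,0.0,-0.0,-0.108],[-0.06,0.25,0.07,0.0,-0.0,-0.108]]]
```

View pics/w5.png

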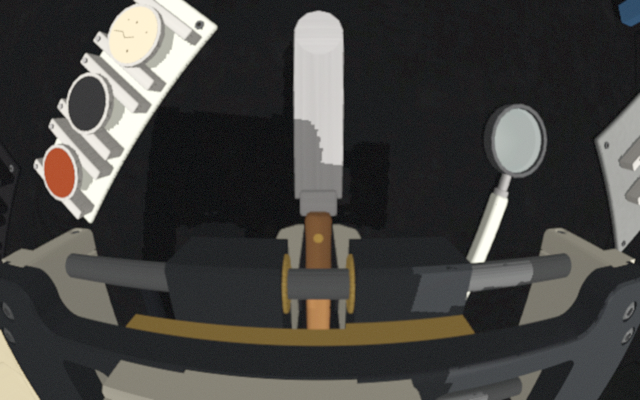

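The spatula is held straight and lifted level, with the blade tip at (318,14). Next I rotate it towards the rack.

Call:
{"api": "arm_command", "payload": {
  "moves": [
    [[0.13,0.22,0,0,0,-0.108],[0.1,0.23,0,0,0,-0.108],[0.07,0.24,0,0,0,-0.108],[0.05,0.25,0,0,0,-0.108],[0.02,0.25,0,0,0,-0.108],[0,0.25,0,0,0,-0.108],[-0.03,0.25,0,0,0,-0.108],[-0.06,0.25,0,0,0,-0.108]]
  ]
}}

```text
time_s: 8.35
position: [484.0, 102.9, 75.6]
tcp_rot: [-0.002, 0.87, 0.492, -0.004]
wrist_force: [0.3, 0.5, -1.6]
gripper_width: 13.4
```

Call:
{"api": "arm_command", "payload": {
  "moves": [
    [[0,0,0,0,0,0],[0,0,0,0,0,0],[0,0,0,0,0,0],[0,0,0,0,0,0],[0,0,0,0,0,0],[0,0,0,0,0,0],[0,0,0,0,0,0],[0,0,0,0,0,0]]
  ]
}}

```text
time_s: 9.15
position: [482.4, 103.1, 73.8]
tcp_rot: [-0.003, 0.872, 0.489, -0.006]
wrist_force: [0.5, 0.7, -1.1]
gripper_width: 13.1
```

```bash
python3 -c "
from h import *
st()
p,d,c=wrist('w6')
"
```

```text
t 9.15 pos [482.4 103.1  73.8] yaz -31.47 z [-1.400e-02  1.000e-04 -9.999e-01] F [ 0.5  0.7 -1.1] T [-0.03  0.07  0.01] w 13.1 q [-0.02  0.32  1.85 -0.    0.99  0.53]
```

View pics/w6.png

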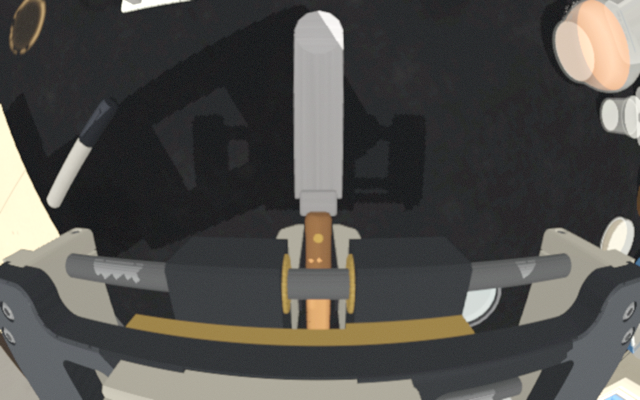

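```bash
cat > ov.py <<'E'
from sp import *
def boxes(o,az,spec):
    a=np.radians(az);R=np.array([[np.cos(a),-np.sin(a),0],[np.sin(a),np.cos(a),0],[0,0,1]])
    for pts in spec: yield np.array(o)+np.array(pts,float)@R.T
def proj(X,c,wr):
    if wr: return wproj(X,c)
    q=np.array(c["R"])@X+np.array(c["t"]);K=np.array(c["K"]);return K[0,0]*q[0]/q[2]+K[0,2],K[1,1]*q[1]/q[2]+K[1,2]
def rect(x0,x1,y0,y1,z): return [(x,y0,z) for x in np.linspace(x0,x1,9)]+[(x1,y,z) for y in np.linspace(y0,y1,9)]+[(x,y1,z) for x in np.linspace(x1,x0,9)]+[(x0,y,z) for y in np.linspace(y1,y0,9)]
def overlay(img,c,o,az,spec,out,crop,f,wr=True,off=0):
    x0,y0,x1,y1=crop
    im=cv2.resize(img[y0:y1,x0:x1],None,fx=f,fy=f,interpolation=cv2.INTER_CUBIC)
    for Q in boxes(o,az,spec):
        pts=np.array([proj(X,c,wr) for X in Q]);pts=(pts+.5-[x0,y0])*f
        cv2.polylines(im,[np.int32(pts*8)],False,(0,0,255),1,cv2.LINE_AA,3)
    cv2.imwrite(out,im)
rackspec=[rect(-43,43,-113,113,8)]+[rect(-40,40,y-19,y+19,32) for y in(-70,0,70)]
E
python3 - <<'E'
from ov import *
az=56.;a=np.radians(az);x=np.array([np.cos(a),np.sin(a)]);y=np.array([-x[1],x[0]])
sl=np.array([576.,242.6])  # slot centreline at rack x=-43
o=sl+43*x+70*y;print("rack origin",o)
p,d,c=load('w3');overlay(p,c,[*o,0],az,rackspec,'pics/ov3.png',(40,0,240,230),2.6)
p,d,c=load('w2');overlay(p,c,[*o,0],az,rackspec,'pics/ov2.png',(260,0,500,100),3.3)
p=cv2.imread('pics/top0.png');overlay(p,camera_info('top'),[*o,0],az,rackspec,'pics/ovt.png',(210,160,290,250),6,False)
E
```

```text
rack origin [542.01266477 317.39211886]
```

View pics/ov3.png

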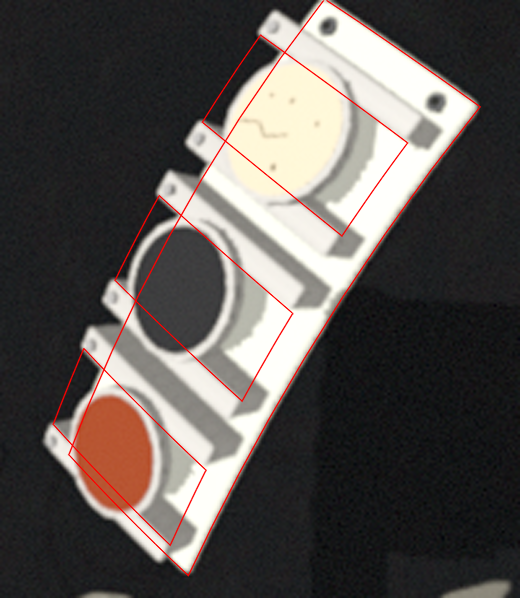

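View pics/ov2.png

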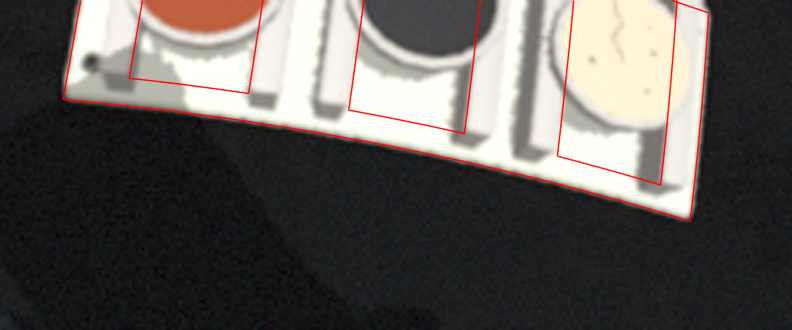

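View pics/ovt.png

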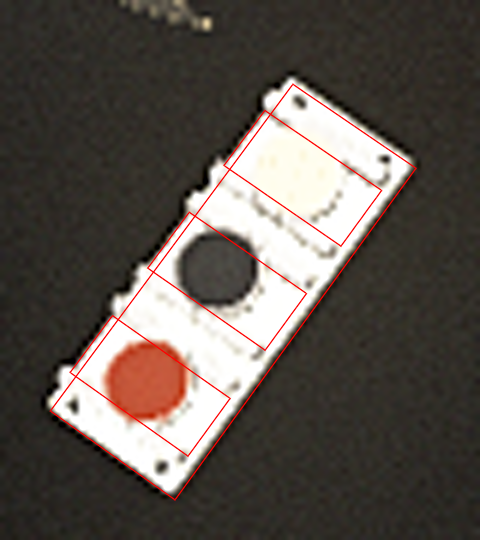

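The overlays agree in three views: rack azimuth 56°, origin (542, 317), and the cream pellet centred in its slot. Now I lower the spatula to insertion height, in line with the slot.

```bash
python3 -c "
from h import *
plan([484,108,18.8],down(-34),8)
"
```

```text
dist 55.3 ang 2.7 min rows 2.0
[[[0.07,-0.01,0.69,-0.001,0.001,0.006],[0.07,-0.01,0.69,-0.001,0.001,0.006],[0.07,-0.01,0.69,-0.001,0.001,0.006],[0.07,-0.01,0.69,-0.001,0.001,0.006],[0.06,-0.01,0.69,-0.001,0.001,0.006],[0.06,-0.01,0.69,-0.001,0.001,0.006],[0.06,-0.02,0.69,-0.001,0.001,0.006],[0.06,-0.02,0.69,-0.001,0.001,0.006]]]
```

Call:
{"api": "arm_command", "payload": {
  "moves": [
    [[0.1,0,0.9,-0.001,0.001,0.008],[0.1,0,0.9,-0.001,0.001,0.008],[0.1,-0.02,0.9,-0.001,0.001,0.008],[0.1,-0.02,0.9,-0.001,0.001,0.008],[0.1,-0.02,0.9,-0.001,0.001,0.008],[0,-0.02,0.7,-0.001,0.001,0.004],[0,0,0.1,0,0,0],[0,0,0,0,0,0]]
  ]
}}

```text
time_s: 10.0
position: [482.9, 108.3, 14.7]
tcp_rot: [-0.003, 0.884, 0.468, -0.003]
wrist_force: [0.3, 0.1, -1.8]
gripper_width: 13.6
```

```bash
python3 -c "
from h import *
st()
p,d,c=wrist('w7')
plan(np.array([597.5,276,18.8])-np.array([.559,.829,0])*150,down(-34),8)
"
```

```text
t 10.0 pos [482.9 108.3  14.7] yaz -34.23 z [-0.0077  0.002  -1.    ] F [ 0.3  0.1 -1.8] T [-0.06  0.12  0.03] w 13.6 q [-0.01  0.41  1.9   0.    0.84  0.59]
dist 53.3 ang 0.5 min rows 2.0
[[[0.66,0.01,-0.05,-0.001,0.0,-0.0],[0.66,0.01,-0.05,-0.001,0.0,-0.0],[0.66,0.01,-0.05,-0.001,0.0,-0.0],[0.66,0.01,-0.05,-0.001,0.0,-0.0],[0.66,0.01,-0.05,-0.001,0.0,-0.0],[0.66,0.01,-0.05,-0.001,0.0,-0.0],[0.66,0.01,-0.05,-0.001,0.0,-0.0],[0.66,0.01,-0.05,-0.001,0.0,-0.0]]]
```

View pics/w7.png

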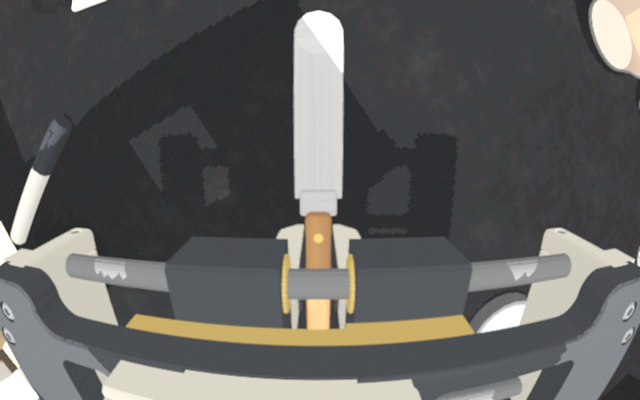

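Call:
{"api": "arm_command", "payload": {
  "moves": [
    [[0.4,0,-0.1,-0.001,0,0],[0.5,0,-0.1,-0.001,0,0],[0.6,0.02,-0.1,-0.001,0,0],[0.6,0.02,-0.05,-0.001,0,0],[0.6,0.02,0,-0.001,0,0],[0.6,0.02,0,-0.001,0,0],[0.4,0,0,0,0,0],[0.1,0,0,0,0,0]]
  ]
}}

```text
time_s: 10.85
position: [508.9, 142.6, 20.4]
tcp_rot: [0.001, 0.884, 0.468, 0.001]
wrist_force: [-0.5, -0.0, -0.7]
gripper_width: 13.1
```

```bash
cat >> h.py <<'E'
def rk():
    s=read_state();r=np.array(s["position"])[:2]-[597.5,276];a=np.radians(56);x=np.array([np.cos(a),np.sin(a)])
    print("along",round(r@x,1),"lat",round(r@[-x[1],x[0]],1))
E
python3 -c "
from h import *
st();rk()
p,d,c=wrist('w8')
q,_=snapshot('top');cv2.imwrite('pics/t8.png',cv2.resize(q[150:270,200:360],None,fx=5,fy=5))
plan(np.array([597.5,276,18.8])-np.array([.559,.829,0])*120,down(-34),8)
"
```

```text
t 10.85 pos [508.9 142.6  20.4] yaz -34.2 z [ 0.0023 -0.0013 -1.    ] F [-0.5 -0.  -0.7] T [-0.09  0.11 -0.02] w 13.1 q [ 0.06  0.44  1.83 -0.    0.88  0.66]
along -160.1 lat -1.2
dist 40.7 ang 0.2 min rows 1.0
[[[0.51,-0.01,0.02,0.0,0.0,-0.0],[0.51,-0.01,0.02,0.0,0.0,-0.0],[0.51,-0.01,0.02,0.0,0.0,-0.0],[0.51,-0.01,0.02,0.0,0.0,-0.0],[0.51,-0.01,0.02,0.0,0.0,-0.0],[0.51,-0.01,0.02,0.0,0.0,-0.0],[0.51,-0.01,0.02,0.0,0.0,-0.0],[0.51,-0.01,0.02,0.0,0.0,-0.0]]]
```

View pics/w8.png

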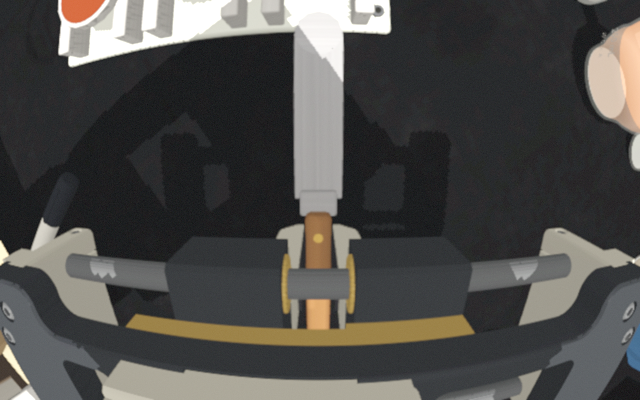

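View pics/t8.png

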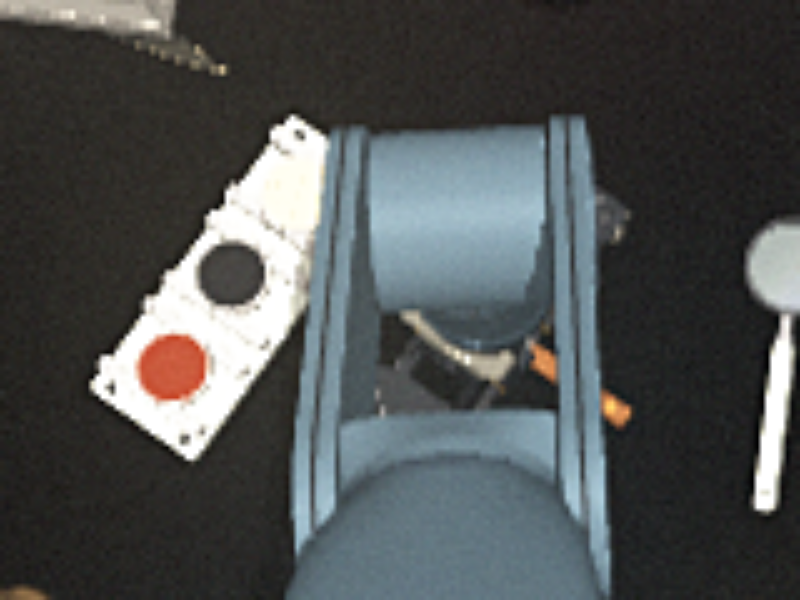

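The blade tip at (318,14) sits midway between the rail ends at about (272,10) and (365,10). I'll insert in two small strides.

Call:
{"api": "arm_command", "payload": {
  "moves": [
    [[0.4,0,0.01,0,0,0],[0.5,0,0.01,0,0,0],[0.5,0,0.01,0,0,0],[0.5,0,0.01,0,0,0],[0.5,0,0,0,0,0],[0.4,0,0,0,0,0],[0.2,0,0,0,0,0],[0,0,0,0,0,0]]
  ]
}}

```text
time_s: 11.75
position: [526.7, 169.0, 19.6]
tcp_rot: [0.001, 0.884, 0.468, 0.0]
wrist_force: [-0.0, -0.1, -1.7]
gripper_width: 13.6
```

```bash
python3 -c "
from h import *
st();rk()
p,d,c=wrist('w9')
cv2.imwrite('pics/w9z.png',cv2.resize(p[0:220,160:480],None,fx=2.4,fy=2.4))
plan(np.array([597.5,276,19])-np.array([.559,.829,0])*82,down(-34),8)
"
```

```text
t 11.75 pos [526.7 169.   19.6] yaz -34.24 z [ 0.0012 -0.0015 -1.    ] F [-0.  -0.1 -1.7] T [-0.    0.08  0.04] w 13.6 q [ 0.11  0.47  1.76 -0.    0.9   0.71]
along -128.3 lat -1.1
dist 46.5 ang 0.3 min rows 1.0
[[[0.58,-0.02,0.01,0.0,0.0,-0.001],[0.58,-0.02,0.01,0.0,0.0,-0.001],[0.58,-0.02,0.01,0.0,0.0,-0.001],[0.58,-0.01,0.01,0.0,0.0,-0.001],[0.58,-0.01,0.01,0.0,0.0,-0.001],[0.58,-0.01,0.01,0.0,0.0,-0.001],[0.58,-0.01,0.01,0.0,0.0,-0.001],[0.58,-0.01,0.01,0.0,0.0,-0.001]]]
```

View pics/w9z.png

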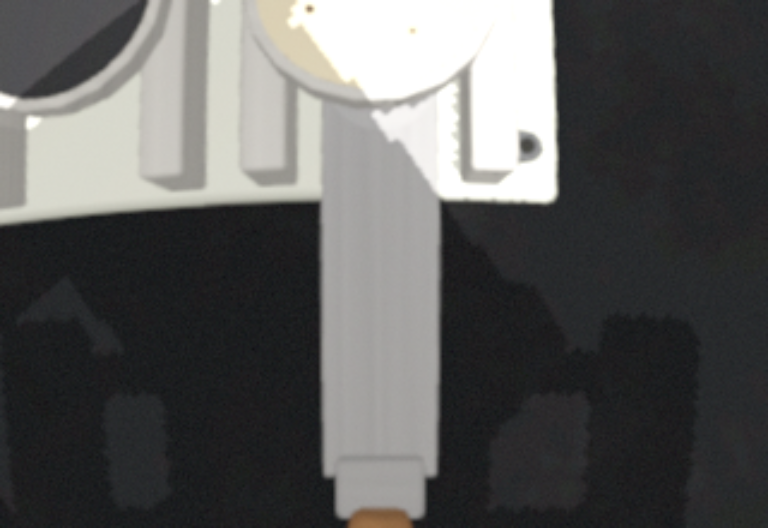

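The blade is under the pellet, with no contact force and centred between the rails (columns 295 and 470 in the crop, blade at 380). I'll go on 45 mm.

Call:
{"api": "arm_command", "payload": {
  "moves": [
    [[0.5,0,0.01,0,0,0],[0.6,0,0.01,0,0,0],[0.7,0,0.01,0,0,0],[0.7,0,0,0,0,0],[0.7,0,0,0,0,0],[0.7,0,0,0,0,0],[0.3,0,0,0,0,0],[0,0,0,0,0,0]]
  ]
}}

```text
time_s: 12.6
position: [552.5, 207.0, 19.1]
tcp_rot: [0.001, 0.884, 0.468, 0.0]
wrist_force: [-0.1, -1.0, -0.9]
gripper_width: 13.3
```

```bash
python3 -c "
from h import *
st();rk()
p,d,c=wrist('w10')
cv2.imwrite('pics/w10z.png',cv2.resize(p[0:220,160:480],None,fx=2.4,fy=2.4))
"
```

```text
t 12.6 pos [552.5 207.   19.1] yaz -34.24 z [ 0.0013 -0.0013 -1.    ] F [-0.1 -1.  -0.9] T [-0.08  0.07 -0.05] w 13.3 q [ 0.17  0.53  1.67 -0.    0.95  0.77]
along -82.4 lat -1.3
```

View pics/w10z.png

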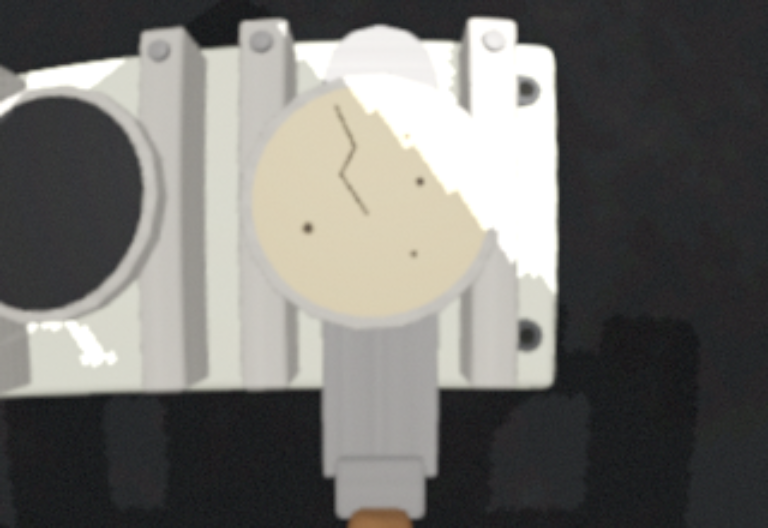

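The pellet is over the middle of the blade: its centre is at crop (370,200), the blade is at column 380, and the tip shows beyond the pellet. I'll lift slowly.

Call:
{"api": "arm_command", "payload": {
  "moves": [
    [[0,0,-0.25,0,0,0],[0,0,-0.25,0,0,0],[0,0,-0.25,0,0,0],[0,0,-0.25,0,0,0],[0,0,-0.25,0,0,0],[0,0,-0.25,0,0,0],[0,0,-0.25,0,0,0],[0,0,-0.25,0,0,0]]
  ]
}}

```text
time_s: 13.45
position: [551.4, 205.8, 40.7]
tcp_rot: [0.001, 0.884, 0.467, -0.001]
wrist_force: [0.2, 0.2, -1.0]
gripper_width: 13.5
```

```bash
python3 -c "
from h import *
st();rk()
p,d,c=wrist('w11')
cv2.imwrite('pics/w11z.png',cv2.resize(p[0:220,160:480],None,fx=2.4,fy=2.4))
"
```

```text
t 13.45 pos [551.4 205.8  40.7] yaz -34.3 z [-2.0e-04 -1.9e-03 -1.0e+00] F [ 0.2  0.2 -1. ] T [-0.1   0.11 -0.  ] w 13.5 q [ 0.17  0.5   1.65 -0.    0.99  0.77]
along -84.0 lat -1.0
```

View pics/w11z.png

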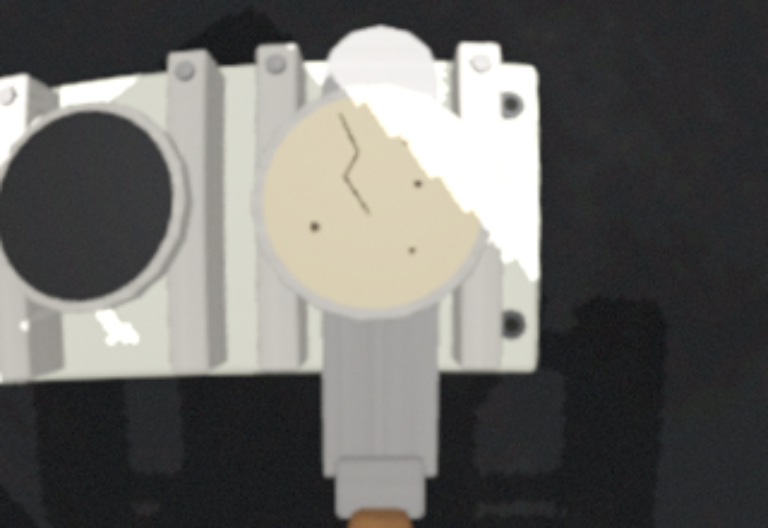

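Call:
{"api": "arm_command", "payload": {
  "moves": [
    [[0,0,-0.4,0,0,0],[0,0,-0.6,0,0,0],[0,0,-0.8,0,0,0],[0,0,-0.8,0,0,0],[0,0,-0.8,0,0,0],[0,0,-0.8,0,0,0],[0,0,-0.6,0,0,0],[0,0,-0.3,0,0,0]]
  ]
}}

```text
time_s: 14.3
position: [551.8, 206.1, 97.3]
tcp_rot: [0.001, 0.884, 0.467, 0.0]
wrist_force: [0.8, -0.0, -1.5]
gripper_width: 13.3
```

```bash
python3 - <<'E'
from ov import *
st()
c=camera_info('top')
C=[(417,100),(590,285),(445,418),(270,232)]
W=[onplane(340+(a-2)/5,150+(b-2)/5,c,10)[:2] for a,b in C];print(np.round(W,1))
for i in range(4):
    e=W[(i+1)%4]-W[i];print(i,np.linalg.norm(e).round(1),np.degrees(np.arctan2(e[1],e[0])).round(2))
o=np.mean(W,0);print("mid",o)
E
```

```text
t 14.3 pos [551.8 206.1  97.3] yaz -34.29 z [ 0.0014 -0.0016 -1.    ] F [ 0.8 -0.  -1.5] T [-0.1   0.1   0.02] w 13.3 q [ 0.17  0.43  1.6  -0.    1.11  0.77]
[[ 677.9 -269. ]
 [ 551.6 -378.5]
 [ 462.  -278.4]
 [ 585.6 -167.1]]
0 167.1 -139.09
1 134.4 131.85
2 166.3 42.0
3 137.6 -47.82
mid [ 569.27790647 -273.24350888]
```

```bash
cat >> ov.py <<'E'
stspec=[rect(-70,70,-85,85,10),rect(-40,40,-19,19,32)]+[rect(x-2.5,x+2.5,y-2.5,y+2.5,36) for x in(-21,21) for y in(-24,24)]+[[(52,-62,10),(52,-62,235)]]
E
python3 - <<'E'
from ov import *
p=cv2.imread('pics/top0.png');overlay(p,camera_info('top'),[569.3,-273.2,0],-48,stspec,'pics/ovs.png',(380,150,490,250),7,False)
E
```

```text
(no output)
```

View pics/ovs.png

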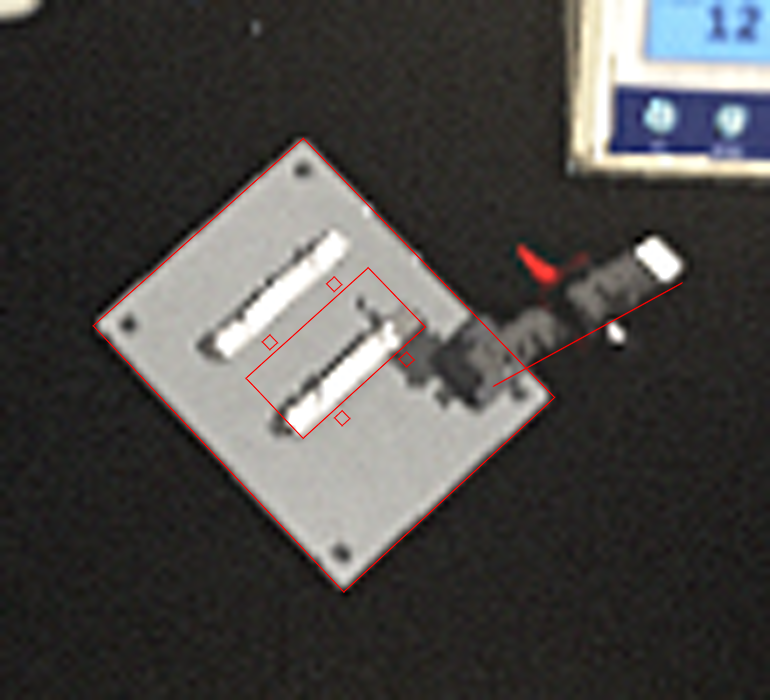

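```bash
cat >> h.py <<'E'
def splan(target,Rt,n=8,ramp=4,start=None):
    s=read_state();p=np.array(s["position"]);R=quat(s["tcp_rot"]);target=np.array(target,float)
    w=np.ones(n);
    for i in range(ramp): w[i]=w[n-1-i]=min(w[i],(i+1)/(ramp+1))
    w/=w.sum()
    rv=(R.inv()*Rt).as_rotvec();D=target-p;cur=R;rows=[]
    for f in w:
        rows.append(list(np.round(cur.inv().apply(D*f)/10,2))+list(np.round(rv*f,3)));cur=cur*Ro.from_rotvec(rv*f)
    print("dist",np.linalg.norm(D).round(1),"deg",np.degrees(np.linalg.norm(rv)).round(1))
    for k in range(0,n,8): print(str([[[float(f"{v:g}") for v in r] for r in rows[k:k+8]]]).replace(" ",""))
E
python3 - <<'E'
from h import *
splan([464,-139,97],down(-138),32,6)
E
```

```text
dist 356.1 deg 103.7
[[[-0.18,0.07,0.0,0.0,-0.0,0.01],[-0.37,0.14,0.0,0.0,-0.0,0.02],[-0.55,0.22,0.0,0.0,-0.0,0.03],[-0.72,0.31,0.0,0.0,-0.0,0.04],[-0.88,0.42,0.0,0.0,-0.0,0.05],[-1.03,0.56,0.0,0.0,-0.0,0.06],[-1.16,0.73,0.0,0.0,-0.0,0.07],[-1.11,0.8,0.0,0.0,-0.0,0.07]]]
[[[-1.05,0.88,0.0,0.0,-0.0,0.07],[-0.99,0.95,0.0,0.0,-0.0,0.07],[-0.92,1.02,0.0,0.0,-0.0,0.07],[-0.84,1.08,0.0,0.0,-0.0,0.07],[-0.77,1.13,0.0,0.0,-0.0,0.07],[-0.69,1.18,0.0,0.0,-0.0,0.07],[-0.6,1.23,0.0,0.0,-0.0,0.07],[-0.52,1.27,0.0,0.0,-0.0,0.07]]]
[[[-0.43,1.3,0.0,0.0,-0.0,0.07],[-0.33,1.33,0.0,0.0,-0.0,0.07],[-0.24,1.35,0.0,0.0,-0.0,0.07],[-0.15,1.36,0.0,0.0,-0.0,0.07],[-0.05,1.37,0.0,0.0,-0.0,0.07],[0.04,1.37,0.0,0.0,-0.0,0.07],[0.14,1.36,0.0,0.0,-0.0,0.07],[0.23,1.35,0.0,0.0,-0.0,0.07]]]
[[[0.33,1.33,0.0,0.0,-0.0,0.07],[0.42,1.3,0.0,0.0,-0.0,0.07],[0.44,1.09,0.0,0.0,-0.0,0.06],[0.42,0.89,0.0,0.0,-0.0,0.05],[0.37,0.69,0.0,0.0,-0.0,0.04],[0.3,0.51,0.0,0.0,-0.0,0.03],[0.21,0.33,0.0,0.0,-0.0,0.02],[0.11,0.16,0.0,0.0,-0.0,0.01]]]
```

Call:
{"api": "arm_command", "payload": {
  "moves": [
    [[-0.18,0.07,0,0,0,0.01],[-0.37,0.14,0,0,0,0.02],[-0.55,0.22,0,0,0,0.03],[-0.72,0.31,0,0,0,0.04],[-0.88,0.42,0,0,0,0.05],[-1.03,0.56,0,0,0,0.06],[-1.16,0.73,0,0,0,0.07],[-1.11,0.8,0,0,0,0.07]]
  ]
}}

```text
time_s: 15.1
position: [531.6, 135.7, 95.8]
tcp_rot: [0.001, 0.956, 0.295, -0.001]
wrist_force: [-0.6, 0.7, -1.4]
gripper_width: 13.7
```

Call:
{"api": "arm_command", "payload": {
  "moves": [
    [[-1.05,0.88,0,0,0,0.07],[-0.99,0.95,0,0,0,0.07],[-0.92,1.02,0,0,0,0.07],[-0.84,1.08,0,0,0,0.07],[-0.77,1.13,0,0,0,0.07],[-0.69,1.18,0,0,0,0.07],[-0.6,1.23,0,0,0,0.07],[-0.52,1.27,0,0,0,0.07]]
  ]
}}

```text
time_s: 15.9
position: [493.9, 21.9, 93.9]
tcp_rot: [0.001, 1.0, -0.003, -0.004]
wrist_force: [-0.0, 0.2, -1.1]
gripper_width: 13.8
```

```bash
python3 - <<'E'
from h import *
st()
p=read_state()["position"]
splan([464,-139,97],down(-138),16,0)
E
```

```text
t 15.9 pos [493.9  21.9  93.9] yaz -90.32 z [-0.0075 -0.0028 -1.    ] F [-0.   0.2 -1.1] T [0.   0.13 0.  ] w 13.8 q [-0.18  0.29  1.83 -0.    1.03  1.4 ]
dist 163.7 deg 47.7
[[[-0.18,1.01,-0.02,0.0,0.0,0.052],[-0.13,1.01,-0.02,0.0,0.0,0.052],[-0.08,1.02,-0.02,0.0,0.0,0.052],[-0.02,1.02,-0.02,0.0,0.0,0.052],[0.03,1.02,-0.02,0.0,0.0,0.052],[0.08,1.02,-0.02,0.0,0.0,0.052],[0.14,1.01,-0.02,0.0,0.0,0.052],[0.19,1.01,-0.02,0.0,0.0,0.052]]]
[[[0.24,0.99,-0.02,0.0,0.0,0.052],[0.29,0.98,-0.02,0.0,0.0,0.052],[0.34,0.96,-0.02,0.0,0.0,0.052],[0.39,0.94,-0.02,0.0,0.0,0.052],[0.44,0.92,-0.02,0.0,0.0,0.052],[0.49,0.9,-0.02,0.0,0.0,0.052],[0.53,0.87,-0.02,0.0,0.0,0.052],[0.58,0.84,-0.02,0.0,0.0,0.052]]]
```

Call:
{"api": "arm_command", "payload": {
  "moves": [
    [[-0.18,1.25,0,0,0,0.065],[-0.13,1.25,0,0,0,0.065],[-0.08,1.25,0,0,0,0.065],[0,1.25,0,0,0,0.065],[0.05,1.2,0,0,0,0.065],[0.1,1.15,0,0,0,0.06],[0.15,1.1,0,0,0,0.06],[0.2,1,0,0,0,0.055]]
  ]
}}

```text
time_s: 16.7
position: [466.1, -78.4, 92.5]
tcp_rot: [0.003, 0.963, -0.271, -0.006]
wrist_force: [0.1, 0.4, -1.4]
gripper_width: 13.7
```

Call:
{"api": "arm_command", "payload": {
  "moves": [
    [[0.2,0.9,0,0,0,0.05],[0.25,0.8,0,0,0,0.045],[0.25,0.7,0,0,0,0.04],[0.25,0.55,0,0,0,0.03],[0.25,0.4,0,0,0,0.02],[0.15,0.2,0,0,0,0.01],[0.05,0.1,0,0,0,0],[0,0,0,0,0,0]]
  ]
}}

```text
time_s: 17.5
position: [452.5, -120.5, 92.1]
tcp_rot: [0.003, 0.928, -0.374, -0.006]
wrist_force: [-0.3, 0.7, -2.1]
gripper_width: 13.3
```

```bash
python3 - <<'E'
from h import *
st()
p,d,c=wrist('w12')
E
```

```text
t 17.5 pos [ 452.5 -120.5   92.1] yaz -133.87 z [-0.014  -0.0018 -0.9999] F [-0.3  0.7 -2.1] T [0.09 0.19 0.01] w 13.3 q [-0.49  0.25  1.89 -0.01  1.01  1.85]
```

View pics/w12.png

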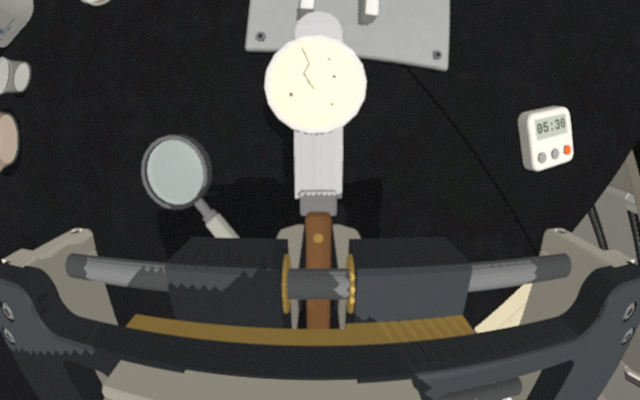

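The pellet rides steady at (315,84). The stage's near edge runs from (247,49) to (447,70), and the rail ends are at about (307,8) and (370,15).

```bash
cat > pel.py <<'E'
from ov import *
def pellet(name,ztop,seed=(315,84),tcp=None):
    p,d,c=load(name);z=wcloud(d,c)[...,2];m=np.abs(z-ztop-1)<4
    m[:,:seed[0]-70]=0;m[:,seed[0]+70:]=0
    hsv=cv2.cvtColor(p,cv2.COLOR_BGR2HSV);m&=(hsv[...,2]>185)
    m=cv2.morphologyEx(m.astype(np.uint8),cv2.MORPH_OPEN,np.ones((9,9)))
    n,l,s,_=cv2.connectedComponentsWithStats(m);i=l[seed[1],seed[0]]
    v,u=np.nonzero(l==i);Q=wplane(u,v,c,ztop)[:,:2]
    (cx,cy),r=cv2.minEnclosingCircle(Q.astype(np.float32));print("pellet area-mean",Q.mean(0),"circ",cx,cy,r,"px",s[i])
    return Q.mean(0)
E
python3 - <<'E'
from pel import *
p,d,c=load('w12');s=read_state()
m=pellet('w12',100.8)
R=quat(s["tcp_rot"]).as_matrix();r=R.T@(np.array([*m,97])-s["position"]);print("in tool",r)
A=wplane(247,49,c,10)[:2];B=wplane(448,70,c,10)[:2];e=B-A;print(A,B,np.linalg.norm(e),np.degrees(np.arctan2(e[1],e[0]))+90)
cv2.imwrite('pics/w12z.png',cv2.resize(p[0:110,220:470],None,fx=3.2,fy=3.2))
for z,(u,v) in [(0,(0,0))]: pass
w3,d3,c3=load('w3');w5,d5,c5=load('w5')
cv2.imwrite('pics/w3s.png',cv2.resize(w3[60:250,560:640],None,fx=3,fy=3))
cv2.imwrite('pics/w5s.png',cv2.resize(w5[60:270,560:640],None,fx=3,fy=3))
E
```

```text
pellet area-mean [ 515.12002714 -178.71356574] circ 515.4344482421875 -178.87486267089844 25.80649757385254 px [ 265   36  101   97 7513]
in tool [85.49225962 -1.25491617 -5.65937362]
[ 582.89112524 -167.66726335] [ 458.15092812 -279.02924698] 167.2172484309568 -48.243072137518396
```

View pics/w12z.png

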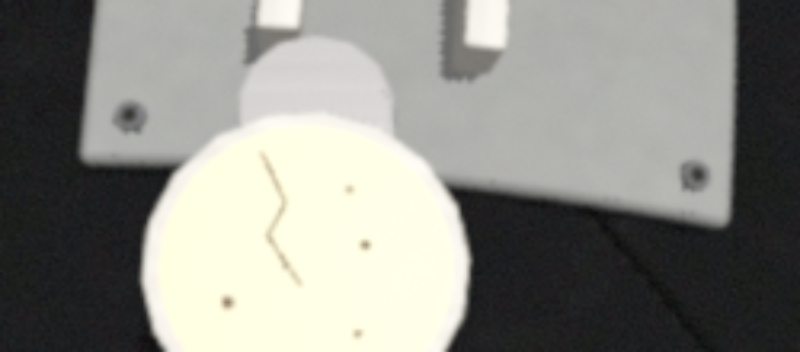

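View pics/w3s.png

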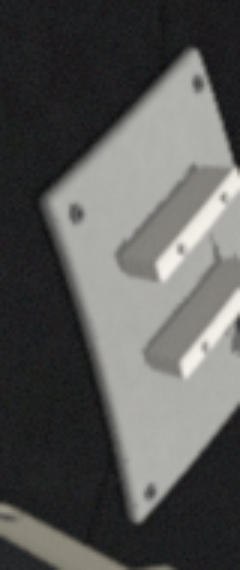

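```bash
python3 - <<'E'
from pel import *
p,d,c=load('w12')
L=wplane(220+302/3.2,27/3.2,c,32)[:2];Rr=wplane(220+465/3.2,47/3.2,c,32)[:2]
e=Rr-L;print(L,Rr,np.linalg.norm(e),np.degrees(np.arctan2(e[1],e[0]))+90)
a=np.radians(-48.2);x=np.array([np.cos(a),np.sin(a)]);y=np.array([-x[1],x[0]])
o=(L+Rr)/2+40*x;print("seat",o)
A=wplane(247,49,c,10)[:2];B=wplane(448,70,c,10)[:2];print("base edge mid +70x",(A+B)/2+70*x,"rel seat y",((A+B)/2-o)@y,"x",((A+B)/2-o)@x)
spec=[rect(-70,70,-97,73,10),rect(-40,40,-19,19,32)]+[rect(xx-2.5,xx+2.5,yy-2.5,yy+2.5,36) for xx in(-21,21) for yy in(-24,24)]+[[(52,-62,10),(52,-62,235)]]
overlay(p,c,[*o,0],-48.2,spec,'pics/o12.png',(220,0,470,110),3.2)
for n in('w3','w5'):
    q,_,cc=load(n);overlay(q,cc,[*o,0],-48.2,spec,f'pics/o{n}.png',(540,60,640,270),2.8)
t=cv2.imread('pics/top0.png');overlay(t,camera_info('top'),[*o,0],-48.2,spec,'pics/ost.png',(380,150,490,250),5,False)
im=np.zeros((600,800,3),np.uint8)
for f,(X,Y) in {'o12':(0,0),'ow3':(0,0),}.items(): pass
a=cv2.imread('pics/ow3.png');b=cv2.imread('pics/ost.png');print(a.shape,b.shape)
im[:588,:280]=a;im[:500,280:800]=b[:,:520];cv2.imwrite('pics/comb.png',im)
E
```

```text
[ 563.61312258 -224.35871459] [ 534.73781975 -248.75840611] 37.80381012100555 -49.8021199076195
seat [ 575.83676997 -266.37760033]
base edge mid +70x [ 567.1782996  -275.53157514] rel seat y -12.556103296254651 x -68.9470831222902
(588, 280, 3) (500, 550, 3)
```

View pics/o12.png

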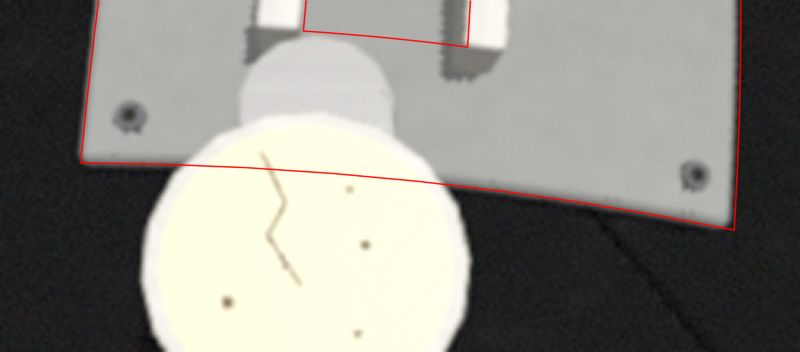

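View pics/comb.png

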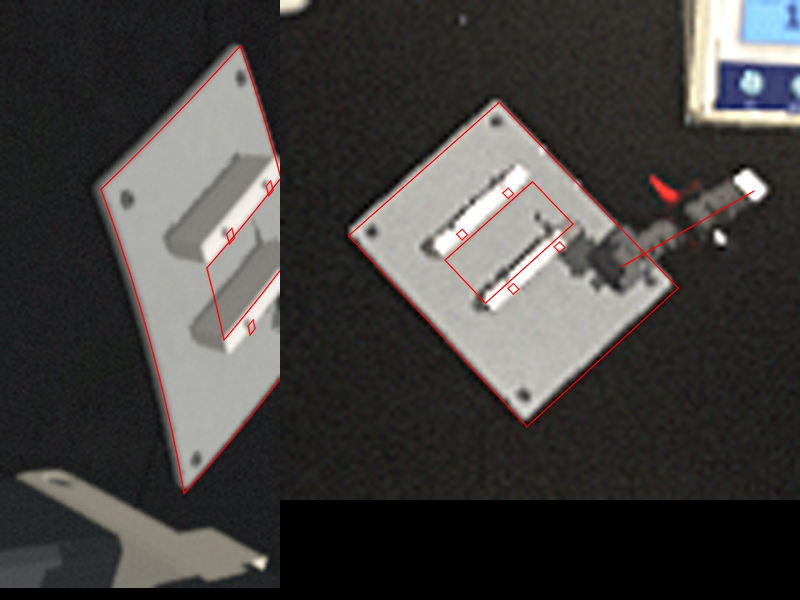

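The stage fit is good: seat at (576, −266), azimuth −48.2°. I'll carry the pellet in above the pins.

```bash
python3 - <<'E'
from h import *
splan([517.9,-203.5,68],down(-138.2),16,4)
E
```

```text
dist 108.5 deg 4.4
[[[0.17,0.02,0.04,0.0,0.0,0.001],[0.35,0.05,0.08,0.0,0.0,0.003],[0.52,0.07,0.12,0.001,0.0,0.004],[0.7,0.09,0.16,0.001,0.001,0.005],[0.88,0.11,0.2,0.001,0.001,0.006],[0.88,0.1,0.2,0.001,0.001,0.006],[0.88,0.1,0.2,0.001,0.001,0.006],[0.88,0.09,0.2,0.001,0.001,0.006]]]
[[[0.88,0.09,0.2,0.001,0.001,0.006],[0.88,0.08,0.2,0.001,0.001,0.006],[0.88,0.08,0.2,0.001,0.001,0.006],[0.88,0.07,0.2,0.001,0.001,0.006],[0.7,0.05,0.16,0.001,0.001,0.005],[0.53,0.04,0.12,0.001,0.0,0.004],[0.35,0.02,0.08,0.0,0.0,0.003],[0.18,0.01,0.04,0.0,0.0,0.001]]]
```

Call:
{"api": "arm_command", "payload": {
  "moves": [
    [[0.17,0.02,0.04,0,0,0.001],[0.35,0.05,0.08,0,0,0.003],[0.52,0.07,0.12,0.001,0,0.004],[0.7,0.09,0.16,0.001,0.001,0.005],[0.88,0.11,0.2,0.001,0.001,0.006],[0.88,0.1,0.2,0.001,0.001,0.006],[0.88,0.1,0.2,0.001,0.001,0.006],[0.88,0.09,0.2,0.001,0.001,0.006]]
  ]
}}

```text
time_s: 18.35
position: [488.4, -164.5, 78.7]
tcp_rot: [0.002, 0.92, -0.391, -0.002]
wrist_force: [0.1, -0.3, -2.5]
gripper_width: 13.3
```

```bash
python3 - <<'E'
from h import *
st();p,d,c=wrist('w13')
splan([517.9,-203.5,68],down(-138.2),8,4)
E
```

```text
t 18.35 pos [ 488.4 -164.5   78.7] yaz -136.04 z [-0.0052 -0.0011 -1.    ] F [ 0.1 -0.3 -2.5] T [0.1  0.16 0.02] w 13.3 q [-0.54  0.34  1.8  -0.    1.01  1.84]
dist 48.5 deg 2.1
[[[0.23,0.03,0.05,0.0,0.0,0.002],[0.47,0.05,0.11,0.0,0.0,0.004],[0.71,0.08,0.16,0.001,0.0,0.006],[0.94,0.1,0.21,0.001,0.0,0.007],[0.94,0.09,0.21,0.001,0.0,0.007],[0.71,0.07,0.16,0.001,0.0,0.006],[0.47,0.04,0.11,0.0,0.0,0.004],[0.24,0.02,0.05,0.0,0.0,0.002]]]
```

View pics/w13.png

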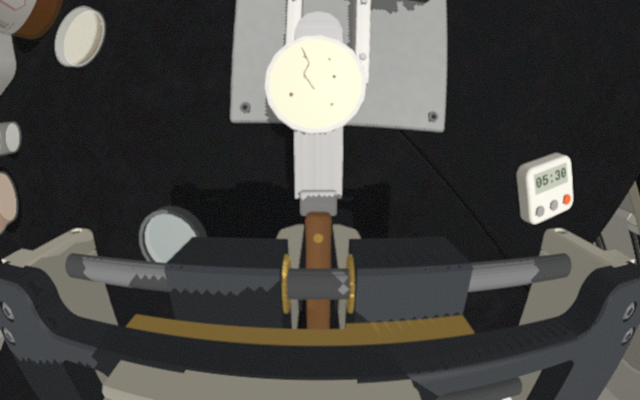

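The pellet is still centred at (315,84) and the rails are straight ahead at columns 295 and 362. I'll continue.

Call:
{"api": "arm_command", "payload": {
  "moves": [
    [[0.6,0.06,0.1,0,0,0.006],[0.6,0.07,0.1,0,0,0.006],[0.6,0.07,0.15,0,0,0.006],[0.6,0.07,0.15,0,0,0.006],[0.6,0.07,0.15,0,0,0.006],[0.5,0.05,0.1,0,0,0.004],[0.4,0.03,0.05,0,0,0.002],[0.2,0.02,0,0,0,0]]
  ]
}}

```text
time_s: 19.2
position: [515.9, -201.8, 69.3]
tcp_rot: [0.002, 0.912, -0.41, -0.002]
wrist_force: [-0.3, -0.3, -0.4]
gripper_width: 13.3
```

```bash
python3 - <<'E'
from pel import *
st();p,d,c=wrist('w14')
s=read_state();zt=s["position"][2]-1.8+2.5+8
m=pellet('w14',zt)
o=np.array([575.8,-266.4]);a=np.radians(-48.2);x=np.array([np.cos(a),np.sin(a)]);y=np.array([-x[1],x[0]])
print("pellet in stage",(m-o)@x,(m-o)@y)
R=quat(s["tcp_rot"]).as_matrix();print("in tool",R.T@(np.array([*m,zt])-s["position"]))
spec=[rect(-70,70,-97,73,10),rect(-40,40,-19,19,32)]+[rect(xx-2.5,xx+2.5,yy-2.5,yy+2.5,36) for xx in(-21,21) for yy in(-24,24)]
overlay(p,c,[*o,0],-48.2,spec,'pics/o14.png',(160,0,480,210),2.4)
splan([517.9,-203.5,50],down(-138.2),8,2)
E
```

```text
t 19.2 pos [ 515.9 -201.8   69.3] yaz -138.35 z [-0.0051 -0.0014 -1.    ] F [-0.3 -0.3 -0.4] T [ 0.06  0.12 -0.02] w 13.3 q [-0.57  0.41  1.71 -0.    1.02  1.85]
pellet area-mean [ 573.85137609 -264.58303241] circ 574.0643310546875 -264.9386901855469 25.982025146484375 px [ 265   36  101   98 7552]
pellet in stage -2.653326834893282 -0.2415844617283991
in tool [85.19186449 -1.59654027 -8.88652096]
dist 19.5 deg 0.3
[[[0.01,-0.0,0.11,0.0,0.0,-0.0],[0.03,-0.01,0.22,0.001,0.0,-0.0],[0.04,-0.01,0.32,0.001,0.0,-0.0],[0.04,-0.01,0.32,0.001,0.0,-0.0],[0.04,-0.01,0.32,0.001,0.0,-0.0],[0.04,-0.01,0.32,0.001,0.0,-0.0],[0.03,-0.0,0.22,0.001,0.0,-0.0],[0.01,-0.0,0.11,0.0,0.0,-0.0]]]
```

View pics/o14.png

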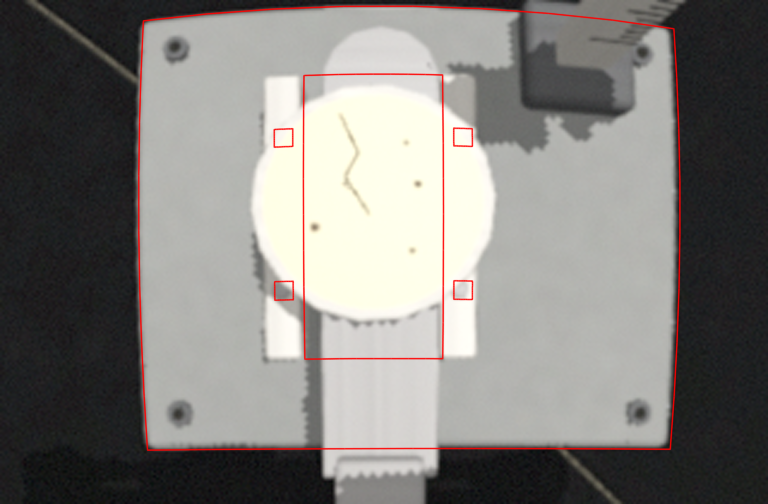

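Call:
{"api": "arm_command", "payload": {
  "moves": [
    [[0.04,0,0.15,0,0,0],[0.05,0,0.25,0.001,0.001,0],[0.05,0,0.3,0.001,0.001,0],[0.05,0,0.3,0,0.001,0],[0.05,0,0.3,0,0.001,0],[0.03,0,0.3,0,0,0],[0,0,0.2,0,0,0],[0,0,0.1,0,0,0]]
  ]
}}

```text
time_s: 20.05
position: [517.3, -203.4, 48.6]
tcp_rot: [0.001, 0.912, -0.409, 0.0]
wrist_force: [0.5, 0.1, -2.5]
gripper_width: 13.5
```

```bash
cat >> pel.py <<'E'
O=np.array([575.8,-266.4]);A_=np.radians(-48.2);XS=np.array([np.cos(A_),np.sin(A_)]);YS=np.array([-XS[1],XS[0]])
def tcpst():
    s=read_state();r=s["position"][:2]-O;print("TCP in stage x",round(r@XS,1),"y",round(r@YS,1))
E
python3 - <<'E'
from pel import *
st();p,d,c=wrist('w15')
s=read_state();zt=s["position"][2]-1.8+2.5+8
m=pellet('w15',zt)
print("pellet in stage",(m-O)@XS,(m-O)@YS);tcpst()
overlay(p,c,[*O,0],-48.2,[rect(xx-2.5,xx+2.5,yy-2.5,yy+2.5,36) for xx in(-21,21) for yy in(-24,24)]+[rect(-26,26,-26,26,32)],'pics/o15.png',(160,0,480,210),2.4)
splan([517.9,-203.5,39],down(-138.2),8,2)
E
```

```text
t 20.05 pos [ 517.3 -203.4   48.6] yaz -138.31 z [-0.0012 -0.0028 -1.    ] F [ 0.5  0.1 -2.5] T [0.09 0.14 0.02] w 13.5 q [-0.57  0.44  1.73 -0.    0.97  1.84]
pellet area-mean [ 575.09738749 -266.21070169] circ 575.60986328125 -266.53875732421875 26.0540771484375 px [ 265   36  101   98 7465]
pellet in stage -0.6094313936010565 -0.39760729121776905
TCP in stage x -86.1 y -1.6
dist 9.6 deg 0.2
[[[0.0,-0.0,0.05,0.0,-0.0,-0.0],[0.01,-0.0,0.11,0.0,-0.0,-0.0],[0.01,-0.01,0.16,0.0,-0.0,-0.0],[0.01,-0.01,0.16,0.0,-0.0,-0.0],[0.01,-0.01,0.16,0.0,-0.0,-0.0],[0.01,-0.01,0.16,0.0,-0.0,-0.0],[0.01,-0.0,0.11,0.0,-0.0,-0.0],[0.0,-0.0,0.05,0.0,-0.0,-0.0]]]
```

View pics/o15.png

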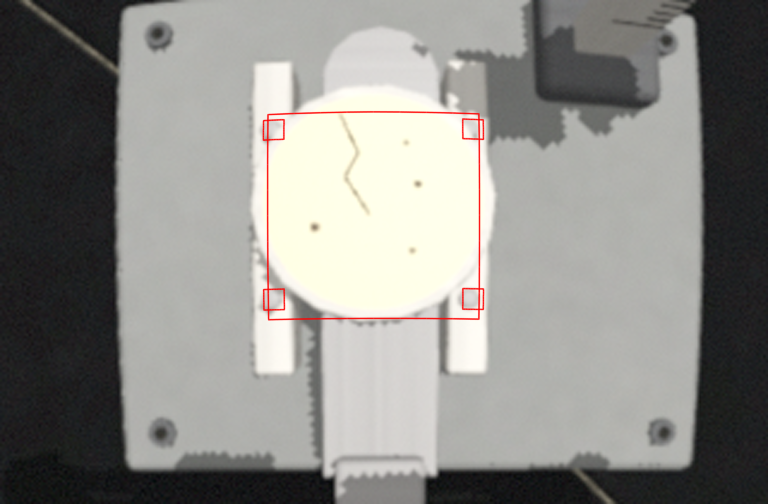

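```bash
python3 - <<'E'
from pel import *
p,d,c=load('w15')
for a,b in [(294,372),(447,371),(292,63),(448,63),(253,372),(487,371)]:
    w=wplane(160+a/2.4-.5,b/2.4-.5,c,32)[:2]-O;print((a,b),"x",(w@XS).round(1),"y",(w@YS).round(1))
E
```

```text
(294, 372) x -39.3 y 19.7
(447, 371) x -39.1 y -18.3
(292, 63) x 39.5 y 20.1
(448, 63) x 39.3 y -18.6
(253, 372) x -39.1 y 30.1
(487, 371) x -39.0 y -28.3
```

Call:
{"api": "arm_command", "payload": {
  "moves": [
    [[0.02,-0.05,0.1,0,0,0],[0.02,-0.05,0.2,0,0,0],[0.02,-0.03,0.2,0,0,0],[0.02,0,0.2,0,0,0],[0,0,0.2,0,0,0],[0,0,0.15,0,0,0],[0,0,0.05,0,0,0],[0,0,0,0,0,0]]
  ]
}}

```text
time_s: 20.9
position: [519.1, -203.2, 36.7]
tcp_rot: [0.001, 0.912, -0.409, 0.0]
wrist_force: [-0.2, -0.2, -1.9]
gripper_width: 13.4
```

```bash
sed -i 's/^O=np.array(\[575.8,-266.4\])/O=np.array([576.3,-265.9])/' pel.py; python3 - <<'E'
from pel import *
st();p,d,c=wrist('w16')
s=read_state();zt=s["position"][2]-1.8+2.5+8
m=pellet('w16',zt)
print("pellet in stage",(m-O)@XS,(m-O)@YS);tcpst()
cv2.imwrite('pics/w16z.png',cv2.resize(p[0:210,160:480],None,fx=2.4,fy=2.4))
E
```

```text
t 20.9 pos [ 519.1 -203.2   36.7] yaz -138.32 z [-9.0e-04 -2.9e-03 -1.0e+00] F [-0.2 -0.2 -1.9] T [0.07 0.18 0.08] w 13.4 q [-0.57  0.46  1.74 -0.    0.95  1.84]
pellet area-mean [ 577.0572385  -266.07669101] circ 577.2404174804688 -266.33587646484375 25.970964431762695 px [ 265   36  101   98 7630]
pellet in stage 0.6364429523427328 0.4467328332038212
TCP in stage x -84.9 y -0.9
```

View pics/w16z.png

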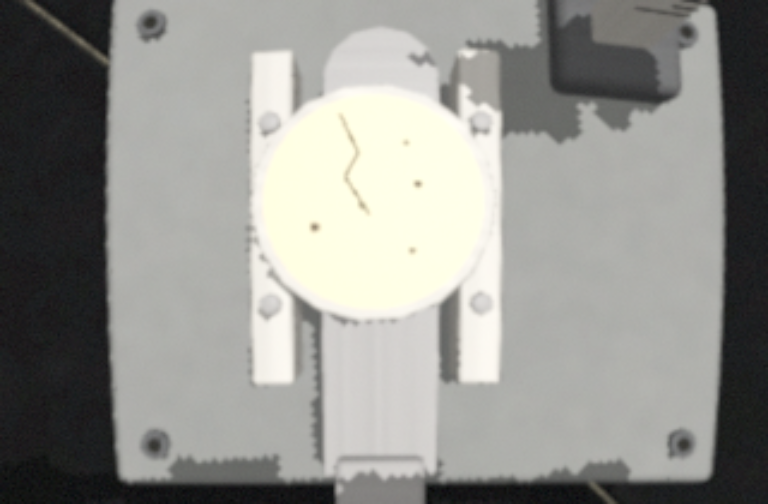

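All four dowel pins show around the pellet, at (269,122), (481,122), (269,304) and (481,302) in the crop. I'll lower it through the rails.

Call:
{"api": "arm_command", "payload": {
  "moves": [
    [[-0.02,0,0.1,0,0,0],[-0.02,0,0.15,0,0,0],[-0.02,0,0.2,0,0,0],[0,0,0.2,0,0,0],[0,0,0.25,0,0,0],[0,0,0.3,0,0,0],[0,0,0.3,0,0,0],[0,0,0.1,0,0,0]]
  ]
}}

```text
time_s: 21.75
position: [519.0, -203.0, 19.8]
tcp_rot: [0.002, 0.912, -0.409, 0.001]
wrist_force: [-0.6, 0.5, -0.7]
gripper_width: 13.5
```

```bash
python3 - <<'E'
from pel import *
st();p,d,c=wrist('w17');tcpst()
m=pellet('w17',40)
print("pellet in stage",(m-O)@XS,(m-O)@YS)
cv2.imwrite('pics/w17z.png',cv2.resize(p[0:210,160:480],None,fx=2.4,fy=2.4))
E
```

```text
t 21.75 pos [ 519.  -203.    19.8] yaz -138.32 z [ 1.0e-04 -3.5e-03 -1.0e+00] F [-0.6  0.5 -0.7] T [0.06 0.19 0.06] w 13.5 q [-0.57  0.48  1.75 -0.    0.91  1.85]
TCP in stage x -85.1 y -0.8
pellet area-mean [ 577.25954923 -266.06330806] circ 577.2476196289062 -266.0777893066406 25.949892044067383 px [ 261   29  108  105 8439]
pellet in stage 0.7613129613045158 0.6064707938010538
```

View pics/w17z.png

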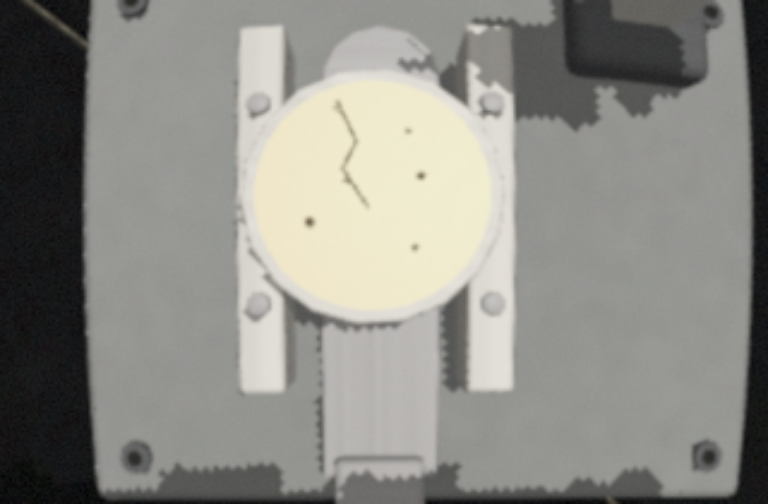

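The pellet is seated flat between the pins and the blade is free below it. I'll withdraw straight back.

Call:
{"api": "arm_command", "payload": {
  "moves": [
    [[-0.3,0,0,0,0,0],[-0.6,0,0,0,0,0],[-0.9,0,0,0,0,0],[-0.9,0,0,0,0,0],[-0.9,0,0,0,0,0],[-0.9,0,0,0,0,0],[-0.9,0,0,0,0,0],[-0.9,0,0,0,0,0]]
  ]
}}

```text
time_s: 22.6
position: [473.5, -152.0, 19.9]
tcp_rot: [0.002, 0.912, -0.409, 0.001]
wrist_force: [-0.6, -0.2, -0.9]
gripper_width: 13.4
```

```bash
python3 - <<'E'
from pel import *
st();tcpst()
E
```

```text
t 22.6 pos [ 473.5 -152.    19.9] yaz -138.32 z [ 4.0e-04 -3.7e-03 -1.0e+00] F [-0.6 -0.2 -0.9] T [ 0.12  0.16 -0.03] w 13.4 q [-0.53  0.4   1.9  -0.    0.84  1.88]
TCP in stage x -153.4 y -0.7
```

Call:
{"api": "arm_command", "payload": {
  "moves": [
    [[-0.9,0,0,0,0,0],[-0.9,0,0,0,0,0],[-0.9,0,0,0,0,0],[-0.9,0,-0.1,0,0,0],[-0.9,0,-0.2,0,0,0],[-0.8,0,-0.4,0,0,0],[-0.6,0,-0.8,0,0,0],[-0.2,0,-1.2,0,0,0]]
  ]
}}

```text
time_s: 23.4
position: [427.2, -100.6, 47.3]
tcp_rot: [0.001, 0.913, -0.409, -0.001]
wrist_force: [-0.9, -0.9, -1.2]
gripper_width: 13.1
```

```bash
python3 - <<'E'
from pel import *
st();tcpst();p,d,c=wrist('w18')
splan([465,100,60],down(-83),16,3)
E
```

```text
t 23.4 pos [ 427.2 -100.6   47.3] yaz -138.28 z [-0.0028 -0.0019 -1.    ] F [-0.9 -0.9 -1.2] T [ 0.05  0.08 -0.  ] w 13.1 q [-0.48  0.27  2.01 -0.    0.86  1.93]
TCP in stage x -222.6 y -1.0
dist 204.7 deg 55.3
[[[-0.24,-0.31,-0.02,0.0,-0.0,-0.019],[-0.47,-0.63,-0.04,0.0,-0.0,-0.037],[-0.67,-0.97,-0.07,0.0,-0.0,-0.056],[-0.82,-1.34,-0.09,0.0,-0.0,-0.074],[-0.72,-1.4,-0.09,0.0,-0.0,-0.074],[-0.62,-1.45,-0.09,0.0,-0.0,-0.074],[-0.51,-1.49,-0.09,0.0,-0.0,-0.074],[-0.4,-1.52,-0.09,0.0,-0.0,-0.074]]]
[[[-0.28,-1.55,-0.09,0.0,-0.0,-0.074],[-0.17,-1.56,-0.08,0.0,-0.0,-0.074],[-0.05,-1.57,-0.08,0.0,-0.0,-0.074],[0.07,-1.57,-0.08,0.0,-0.0,-0.074],[0.18,-1.56,-0.08,0.0,-0.0,-0.074],[0.22,-1.16,-0.06,0.0,-0.0,-0.056],[0.19,-0.76,-0.04,0.0,-0.0,-0.037],[0.11,-0.38,-0.02,0.0,-0.0,-0.019]]]
```

View pics/w18.png

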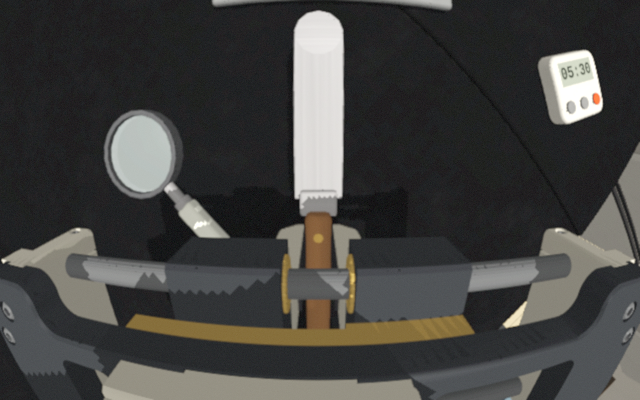

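The blade is clear of the stage and the loupe is undisturbed. I'll carry the spatula back to the free area near where it lay.

Call:
{"api": "arm_command", "payload": {
  "moves": [
    [[-0.3,-0.4,0,0,0,-0.02],[-0.5,-0.7,0,0,0,-0.04],[-0.7,-1,-0.05,0,0,-0.06],[-0.82,-1.34,-0.05,0,0,-0.074],[-0.72,-1.4,-0.05,0,0,-0.074],[-0.62,-1.45,-0.05,0,0,-0.074],[-0.51,-1.49,-0.05,0,0,-0.074],[-0.4,-1.52,-0.05,0,0,-0.074]]
  ]
}}

```text
time_s: 24.25
position: [447.2, 7.0, 51.4]
tcp_rot: [0.002, 0.987, -0.161, 0.001]
wrist_force: [0.2, 0.1, -0.8]
gripper_width: 13.1
```

Call:
{"api": "arm_command", "payload": {
  "moves": [
    [[-0.28,-1.55,0,0,0,-0.074],[-0.17,-1.56,0,0,0,-0.074],[-0.05,-1.57,0,0,0,-0.074],[0.07,-1.57,0.2,0,0,-0.07],[0.18,-1.3,0.4,0,0,-0.05],[0.2,-0.9,0.4,0,0,-0.03],[0.15,-0.4,0.3,0,0,-0.02],[0,0,0.1,0,0,0]]
  ]
}}

```text
time_s: 25.05
position: [459.5, 105.1, 33.5]
tcp_rot: [0.001, 0.999, 0.052, -0.001]
wrist_force: [-0.4, 0.3, -0.8]
gripper_width: 13.2
```

```bash
python3 - <<'E'
from pel import *
st();p,d,c=wrist('w19')
s=read_state();splan([*s["position"][:2],4],down(-83),8,2)
E
```

```text
t 25.05 pos [459.5 105.1  33.5] yaz -84.04 z [-0.0016 -0.0031 -1.    ] F [-0.4  0.3 -0.8] T [0.01 0.13 0.01] w 13.2 q [-0.01  0.34  1.95 -0.    0.86  1.46]
dist 29.5 deg 1.1
[[[0.0,-0.0,0.16,0.0,0.0,-0.001],[0.0,-0.0,0.33,0.0,0.0,-0.002],[0.0,-0.0,0.49,0.0,0.0,-0.003],[0.0,-0.0,0.49,0.0,0.0,-0.003],[0.0,-0.0,0.49,0.0,0.0,-0.003],[0.0,-0.0,0.49,0.0,0.0,-0.003],[0.0,-0.0,0.33,0.0,0.0,-0.002],[0.0,-0.0,0.16,0.0,0.0,-0.001]]]
```

View pics/w19.png

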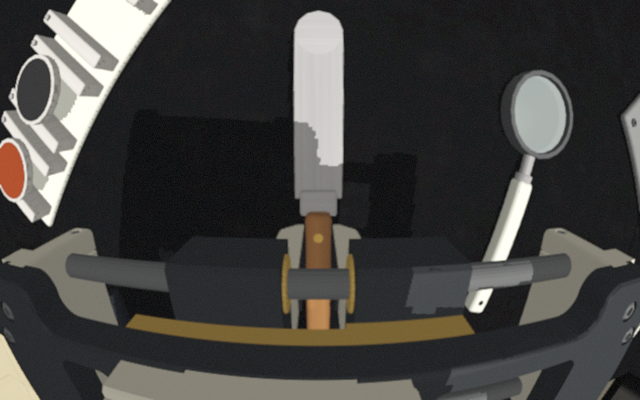

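The space below is free, so I'll lower the spatula.

Call:
{"api": "arm_command", "payload": {
  "moves": [
    [[0,0,0.3,0,0.001,0],[0,0,0.5,0,0.001,0],[0,0,0.6,0,0,0],[0,0,0.6,0,0,0],[0,0,0.5,0,0,0],[0,0,0.3,0,0,0],[0,0,0.1,0,0,0],[0,0,0,0,0,0]]
  ]
}}

```text
time_s: 25.9
position: [459.4, 102.6, 1.8]
tcp_rot: [0.002, 0.999, 0.049, -0.0]
wrist_force: [-0.1, 0.6, 3.2]
gripper_width: 13.6
```

```bash
python3 - <<'E'
from pel import *
st()
E
```

```text
t 25.9 pos [459.4 102.6   1.8] yaz -84.34 z [-3.0e-04 -3.3e-03 -1.0e+00] F [-0.1  0.6  3.2] T [0.05 0.31 0.03] w 13.6 q [-0.02  0.39  1.98 -0.    0.77  1.46]
```

Call:
{"api": "arm_command", "payload": {
  "moves": [
    [[0,0,0,0,0,0],[0,0,0,0,0,0],[0,0,0,0,0,0],[0,0,0,0,0,0],[0,0,-0.5,0,0,0],[0,0,-1.5,0,0,0],[0,0,-2.5,0,0,0],[0,0,-3,0,0,0]]
  ],
  "hand": 0.2
}}

```text
time_s: 26.7
position: [456.7, 103.0, 76.9]
tcp_rot: [0.001, 0.999, 0.049, -0.004]
wrist_force: [0.8, -0.4, -0.7]
gripper_width: 56.0
```

```bash
python3 - <<'E'
from pel import *
st();p,d,c=wrist('w20')
E
```

```text
t 26.7 pos [456.7 103.   76.9] yaz -84.33 z [-0.0076 -0.0032 -1.    ] F [ 0.8 -0.4 -0.7] T [-0.02  0.1   0.01] w 56.0 q [-0.01  0.27  1.91 -0.    0.97  1.46]
```

View pics/w20.png

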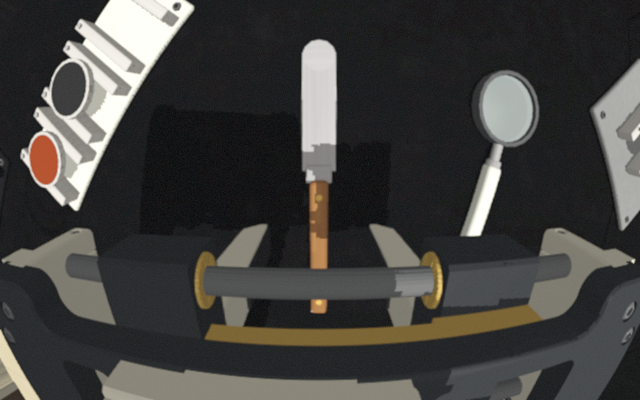

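The spatula lies flat and released, blade tip at (318,45). Next I measure the loupe: lens at (537,115) and handle end at (477,305) in w19.

```bash
python3 - <<'E'
from pel import *
for n,box in (('w19',(455,60,580,310)),('w20',(455,60,560,235))):
    p,d,c=load(n);x0,y0,x1,y1=box
    m=np.zeros(p.shape[:2],np.uint8);m[y0:y1,x0:x1]=(p[y0:y1,x0:x1].min(-1)>195)
    k,l,s,_=cv2.connectedComponentsWithStats(m);i=1+np.argmax(s[1:,4]);v,u=np.nonzero(l==i)
    Q=wplane(u,v,c,14)[:,:2];w,V=np.linalg.eigh(np.cov(Q.T));a=V[:,1]*np.sign(V[0,1]);t=(Q-Q.mean(0))@a
    print(n,"handle",s[i],Q.mean(0).round(1),"az",np.degrees(np.arctan2(a[1],a[0])).round(2),"len",np.ptp(t).round(1),(Q.mean(0)+a*t.min()).round(1),(Q.mean(0)+a*t.max()).round(1),"w",np.ptp((Q-Q.mean(0))@[-a[1],a[0]]).round(1))
    hsv=cv2.cvtColor(p,cv2.COLOR_BGR2HSV);g=p.astype(int)
    m=np.zeros(p.shape[:2],np.uint8);m[y0:y1,x0:x1]=((g[...,0]-g[...,2]>5)&(g.min(-1)>110)&(g.max(-1)<235))[y0:y1,x0:x1]
    k,l,s,_=cv2.connectedComponentsWithStats(m);i=1+np.argmax(s[1:,4]);v,u=np.nonzero(l==i)
    Q=wplane(u,v,c,8)[:,:2];print("lens",s[i],Q.mean(0).round(1),cv2.minEnclosingCircle(Q.astype(np.float32)))
E
```

```text
w19 handle [ 493  178   38   83 1033] [475.8 -37.9] az -7.68 len 66.5 [443.8 -33.6] [509.7 -42.5] w 13.1
lens [540 138   2   4   5] [539.3 -54.6] ((539.4222412109375, -54.30083084106445), 1.250842809677124)
w20 handle [468 163  32  72 870] [476.5 -38. ] az -7.6 len 66.0 [444.7 -33.8] [510.1 -42.5] w 13.1
lens [508  77   5   4   6] [585.4 -50.3] ((584.8630981445312, -50.17491149902344), 2.443836212158203)
```

```bash
python3 - <<'E'
from h import *
splan([482.2,-38.7,45],down(-97.65),8,2)
E
```

```text
dist 148.1 deg 13.3
[[[0.04,0.8,0.21,0.0,-0.0,0.013],[0.11,1.59,0.41,0.0,-0.0,0.026],[0.23,2.38,0.62,0.001,-0.0,0.039],[0.32,2.37,0.62,0.001,-0.0,0.039],[0.41,2.36,0.62,0.001,-0.0,0.039],[0.5,2.34,0.62,0.001,-0.0,0.039],[0.39,1.54,0.41,0.0,-0.0,0.026],[0.22,0.77,0.2,0.0,-0.0,0.013]]]
```

Call:
{"api": "arm_command", "payload": {
  "moves": [
    [[0.04,1,0,0,0,0.015],[0.11,1.7,0.2,0,0,0.03],[0.23,2.4,0.4,0,0,0.04],[0.32,2.4,0.5,0,0,0.04],[0.41,2.4,0.5,0,0,0.04],[0.5,2.2,0.5,0,0,0.035],[0.4,1.4,0.4,0,0,0.02],[0.2,0.5,0.2,0,0,0]]
  ]
}}

```text
time_s: 27.55
position: [482.1, -45.5, 54.6]
tcp_rot: [0.002, 0.998, -0.066, 0.002]
wrist_force: [0.1, -0.7, 0.7]
gripper_width: 55.5
```

```bash
python3 - <<'E'
from h import *
st();p,d,c=wrist('w21')
splan([482.2,-38.7,2],down(-97.65),8,2)
E
```

```text
t 27.55 pos [482.1 -45.5  54.6] yaz -97.51 z [ 0.0037 -0.0039 -1.    ] F [ 0.1 -0.7  0.7] T [0.05 0.17 0.05] w 55.5 q [-0.32  0.32  1.9  -0.    0.91  1.38]
dist 52.9 deg 0.4
[[[-0.01,-0.04,0.29,0.0,-0.0,0.0],[-0.01,-0.08,0.58,0.0,-0.0,0.0],[-0.02,-0.12,0.87,0.001,-0.001,0.0],[-0.02,-0.12,0.87,0.001,-0.001,0.0],[-0.02,-0.12,0.87,0.001,-0.001,0.0],[-0.02,-0.12,0.87,0.001,-0.001,0.0],[-0.01,-0.08,0.58,0.0,-0.0,0.0],[-0.01,-0.04,0.29,0.0,-0.0,0.0]]]
```

View pics/w21.png

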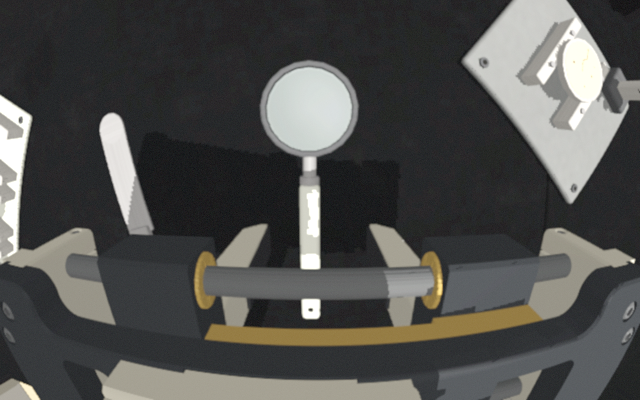

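```bash
python3 - <<'E'
from pel import *
p,d,c=load('w21')
E=[wplane(u,v,c,14)[:2] for u,v in((261,109),(357,109),(309,61),(309,157))]
print(np.round(E,1),"lens",np.mean(E,0), np.linalg.norm(E[0]-E[1]),np.linalg.norm(E[2]-E[3]))
print("handle",wplane(310,290,c,14),wplane(310,190,c,14),wplane(310,316,c,14))
E
```

```text
[[562.  -17.5]
 [553.3 -81.1]
 [589.7 -53.6]
 [525.2 -45.1]] lens [557.56993654 -49.30366548] 64.20934918859761 65.14301790589157
handle [424.62809903 -31.78886025  14.        ] [502.50608712 -42.65451264  14.        ] [399.90586198 -28.26416787  14.        ]
```

Call:
{"api": "arm_command", "payload": {
  "moves": [
    [[0,-0.15,0.4,0,0,0],[0,-0.15,0.7,0.001,0,0],[0,-0.15,0.9,0.001,0,0],[0,-0.12,1,0.001,0,0],[0,-0.1,0.9,0,0,0],[0,0,0.5,0,0,0],[0,0,0.2,0,0,0],[0,0,0,0,0,0]]
  ]
}}

```text
time_s: 28.4
position: [481.4, -35.2, 3.1]
tcp_rot: [-0.0, 0.998, -0.063, 0.0]
wrist_force: [-0.5, 0.1, -0.3]
gripper_width: 55.8
```

```bash
python3 - <<'E'
from h import *
st()
splan([482.2,-38.7,2],down(-97.65),8,2)
E
```

```text
t 28.4 pos [481.4 -35.2   3.1] yaz -97.24 z [ 6.e-04  9.e-04 -1.e+00] F [-0.5  0.1 -0.3] T [-0.03  0.19 -0.01] w 55.8 q [-0.31  0.4   1.95  0.    0.79  1.39]
dist 3.8 deg 0.4
[[[0.01,0.02,0.01,-0.0,-0.0,0.0],[0.01,0.04,0.01,-0.0,-0.0,0.001],[0.02,0.06,0.02,-0.0,-0.0,0.001],[0.02,0.06,0.02,-0.0,-0.0,0.001],[0.02,0.06,0.02,-0.0,-0.0,0.001],[0.02,0.06,0.02,-0.0,-0.0,0.001],[0.01,0.04,0.01,-0.0,-0.0,0.001],[0.01,0.02,0.01,-0.0,-0.0,0.0]]]
```

Call:
{"api": "arm_command", "payload": {
  "moves": [
    [[0,0.12,0.04,0,0,0.003],[0,0.12,0.04,0,0,0.003],[0,0.1,0.02,0,0,0.003],[0,0.06,0,0,0,0],[0,0,0,0,0,0],[0,0,0,0,0,0],[0,0,0,0,0,0],[0,0,0,0,0,0]]
  ]
}}

```text
time_s: 29.2
position: [482.1, -40.3, 3.4]
tcp_rot: [-0.0, 0.998, -0.068, 0.002]
wrist_force: [-0.7, -0.1, 0.6]
gripper_width: 55.8
```

Call:
{"api": "arm_command", "payload": {
  "moves": [
    [[0,0,0,0,0,0],[0,0,0,0,0,0],[0,0,0,0,0,0],[0,0,0,0,0,0],[0,0,0,0,0,0],[0,0,0,0,0,0],[0,0,0,0,0,0],[0,0,0,0,0,0]]
  ],
  "hand": -1,
  "force": 60
}}

```text
time_s: 30.0
position: [482.0, -40.1, 3.4]
tcp_rot: [-0.0, 0.998, -0.068, 0.002]
wrist_force: [-0.2, -0.4, -0.7]
gripper_width: 13.4
```

```bash
python3 - <<'E'
from h import *
st()
p,d,c=wrist('w22')
E
```

```text
t 30.0 pos [482.  -40.1   3.4] yaz -97.82 z [ 3.5e-03 -1.0e-04 -1.0e+00] F [-0.2 -0.4 -0.7] T [-0.    0.17  0.  ] w 13.4 q [-0.31  0.4   1.95  0.    0.79  1.39]
```

View pics/w22.png

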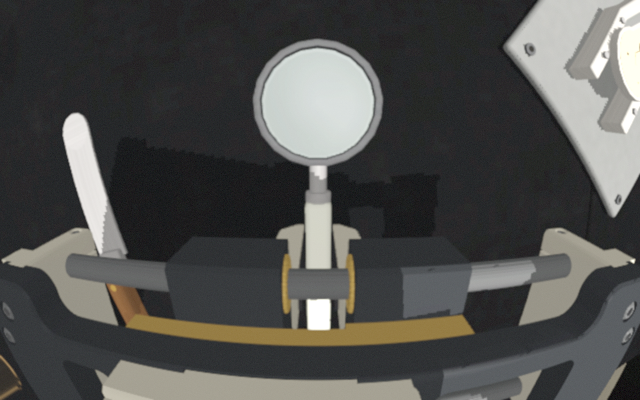

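The loupe is gripped straight, lens at (318,101). Before moving I work out the pointer height from the first top and scene pictures.

```bash
python3 - <<'E'
from pel import *
s=read_state()
p,d,c=load('w22');E=[wplane(u,v,c,14) for u,v in((253,102),(382,102),(318,39),(318,165))]
m=np.mean(E,0);R=quat(s["tcp_rot"]).as_matrix();print("lens tool",R.T@(np.array([m[0],m[1],7])-s["position"]),np.linalg.norm(E[0]-E[1]),np.linalg.norm(E[2]-E[3]))
F=O+48*XS-27*YS;print("focus xy",F)
for n in('top','scene'):
    im=cv2.imread(f'pics/{n}0.png');h=cv2.cvtColor(im,cv2.COLOR_BGR2HSV)
    r=((h[...,0]<6)|(h[...,0]>174))&(h[...,1]>150)&(h[...,2]>60)
    k,l,st_,ce=cv2.connectedComponentsWithStats(r.astype(np.uint8))
    for i in range(1,k): 
        if st_[i,4]>3: print(n,st_[i],ce[i].round(1))
    cc=camera_info(n)
    for z in(115,125,135,145,155,165): print(n,z,np.round(proj(np.array([*F,z]),cc,False),1))
    u,v=map(int,proj(np.array([*F,140]),cc,False));cv2.imwrite(f'pics/f{n}.png',cv2.resize(im[v-30:v+30,u-40:u+40],None,fx=9,fy=9,interpolation=cv2.INTER_CUBIC));print("crop",u-40,v-30)
E
```

```text
lens tool [76.61436639 -0.2929821  -3.35793532] 65.29659765995048 64.94094394850197
focus xy [ 588.16570658 -319.67922468]
top [548 100  25  20 157] [556.6 112.3]
top [282 107   4   3   4] [283.5 107.8]
top [275 110   5   4   7] [277.1 111.4]
top [278 113   9   7  18] [282.6 117.3]
top [533 130  18  18 125] [539.2 140.5]
top [554 132   2   4   4] [554.5 133.5]
top [554 137   2   5   5] [554.6 139. ]
top [556 154  25  19 171] [564.5 164.7]
top [454 185   6   6  17] [456.6 187.8]
top 115 [449.7 188.7]
top 125 [450.8 188. ]
top 135 [451.9 187.2]
top 145 [453.  186.5]
top 155 [454.1 185.7]
top 165 [455.3 185. ]
crop 412 156
scene [247  96   4   2   5] [248.8  96.8]
scene [362 161   2   4   5] [362.2 162.8]
scene [364 161   3   4   5] [365.2 162.4]
scene [414 203   9   5  19] [417.7 205.6]
scene [398 248   3   2   4] [399.  248.2]
scene [405 249   4   2   6] [406.5 249.3]
scene [564 268   4   3   6] [565.5 269. ]
scene [581 271   5   5   6] [583.2 273. ]
scene [521 273   3   5   6] [522. 275.]
scene [559 272   7  17  24] [561.7 280. ]
scene [523 279   4   4   6] [524.2 280.5]
scene [539 280   4  12  17] [540.5 285.4]
scene [575 281   3   2   4] [576.  281.5]
scene [518 287   7   8  12] [520.7 290.8]
scene [530 293   2   4   4] [530.2 294.5]
scene [534 294   4   3   6] [535.8 294.8]
scene [521 298   6   9  17] [523. 302.]
scene [541 301   4   3   4] [542.5 301.8]
scene [545 305   2   5   5] [545.6 307. ]
scene [519 308   8  15  23] [521.3 315.9]
scene [532 310   2   3   4] [532.5 311. ]
scene [534 323   6   2   9] [536.6 323.4]
scene 115 [403.2 249.3]
scene 125 [403.5 246.5]
scene 135 [403.8 243.7]
scene 145 [404.1 240.8]
scene 155 [404.4 238. ]
scene 165 [404.7 235.1]
crop 363 212
```

View pics/ftop.png

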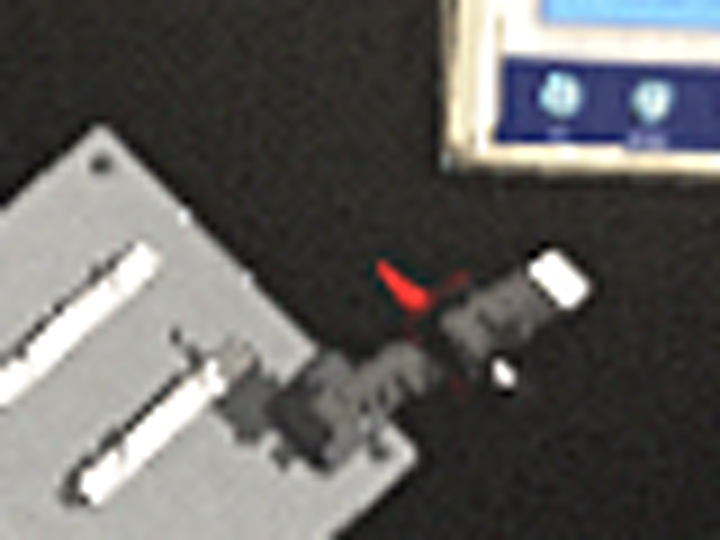

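View pics/fscene.png

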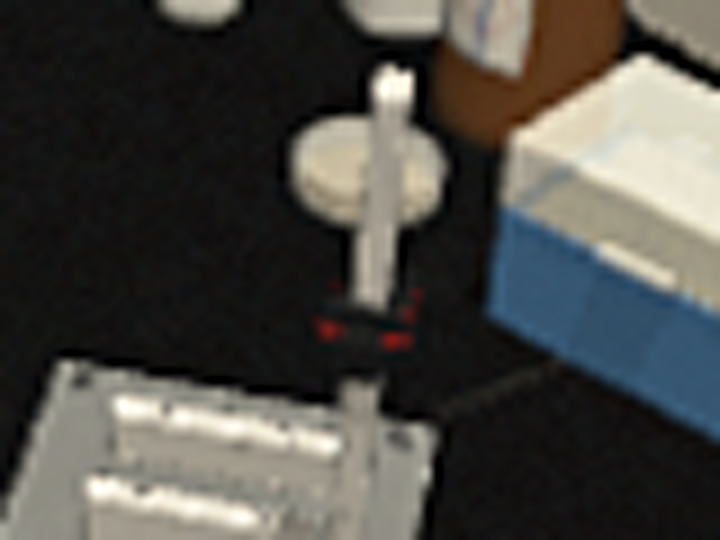

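```bash
python3 - <<'E'
from pel import *
F2=O+52*XS-62*YS
for n in('top','scene'):
    cc=camera_info(n)
    for z in (140,150,160,235): print(n,z,np.round(proj(np.array([*F2,z]),cc,False),1))
splan([478,-156,200],down(-138.2),16,3)
E
```

```text
top 140 [461.7 194.6]
top 150 [462.9 193.9]
top 160 [464.1 193.2]
top 235 [474.1 187.4]
scene 140 [403.6 249.4]
scene 150 [403.9 246.5]
scene 160 [404.2 243.6]
scene 235 [406.6 220.9]
dist 228.2 deg 40.4
[[[0.02,0.22,-0.38,-0.0,-0.0,0.014],[0.05,0.44,-0.76,-0.0,-0.0,0.027],[0.1,0.66,-1.13,-0.0,-0.0,0.041],[0.17,0.88,-1.51,-0.0,-0.0,0.054],[0.21,0.87,-1.51,-0.0,-0.0,0.054],[0.26,0.85,-1.51,-0.0,-0.0,0.054],[0.31,0.84,-1.51,-0.0,-0.0,0.054],[0.35,0.82,-1.51,-0.0,-0.0,0.054]]]
[[[0.39,0.8,-1.51,-0.0,-0.0,0.054],[0.44,0.78,-1.51,-0.0,-0.0,0.054],[0.48,0.75,-1.51,-0.0,-0.0,0.054],[0.52,0.73,-1.51,-0.0,-0.0,0.054],[0.56,0.7,-1.51,-0.0,-0.0,0.054],[0.44,0.5,-1.13,-0.0,-0.0,0.041],[0.31,0.32,-0.76,-0.0,-0.0,0.027],[0.16,0.16,-0.38,-0.0,-0.0,0.014]]]
```

Call:
{"api": "arm_command", "payload": {
  "moves": [
    [[0,0,-0.5,0,0,0],[0,0,-1,0,0,0.01],[0.1,0.6,-1.3,0,0,0.03],[0.17,0.88,-1.5,0,0,0.054],[0.21,0.87,-1.5,0,0,0.054],[0.26,0.85,-1.5,0,0,0.054],[0.31,0.84,-1.5,0,0,0.054],[0.35,0.82,-1.5,0,0,0.054]]
  ]
}}

```text
time_s: 30.85
position: [479.7, -90.7, 112.5]
tcp_rot: [-0.001, 0.974, -0.228, -0.001]
wrist_force: [-0.3, 0.1, -1.0]
gripper_width: 13.2
```

Call:
{"api": "arm_command", "payload": {
  "moves": [
    [[0.39,0.8,-1.5,0,0,0.054],[0.44,0.78,-1.5,0,0,0.054],[0.48,0.75,-1.5,0,0,0.054],[0.52,0.73,-1.5,0,0,0.054],[0.56,0.7,-1.5,0,0,0.054],[0.44,0.5,-1.1,0,0,0.041],[0.31,0.32,-0.7,0,0,0.027],[0.16,0.16,-0.3,0,0,0.014]]
  ]
}}

```text
time_s: 31.65
position: [478.3, -151.6, 220.8]
tcp_rot: [-0.0, 0.915, -0.404, 0.003]
wrist_force: [-0.1, -0.3, -1.0]
gripper_width: 13.3
```

```bash
python3 - <<'E'
from pel import *
st();tcpst()
p,d,c=wrist('w23')
q,_=snapshot('scene');cv2.imwrite('pics/sc23.png',cv2.resize(q[180:300,330:490],None,fx=5,fy=5))
E
```

```text
t 31.65 pos [ 478.3 -151.6  220.8] yaz -137.64 z [ 0.006  -0.0024 -1.    ] F [-0.1 -0.3 -1. ] T [0.1  0.12 0.02] w 13.3 q [-0.53  0.17  1.65  0.    1.32  1.87]
TCP in stage x -150.5 y 3.1
```

View pics/w23.png

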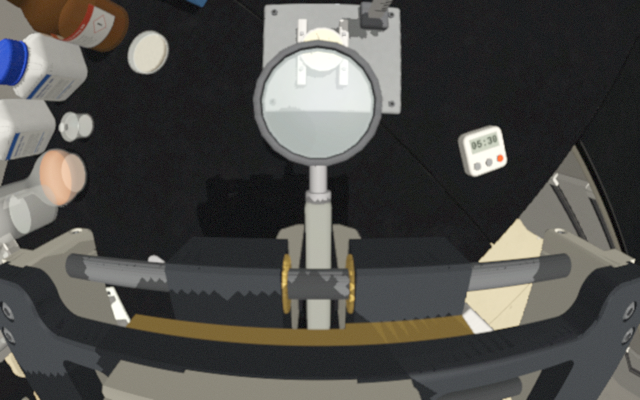

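View pics/sc23.png

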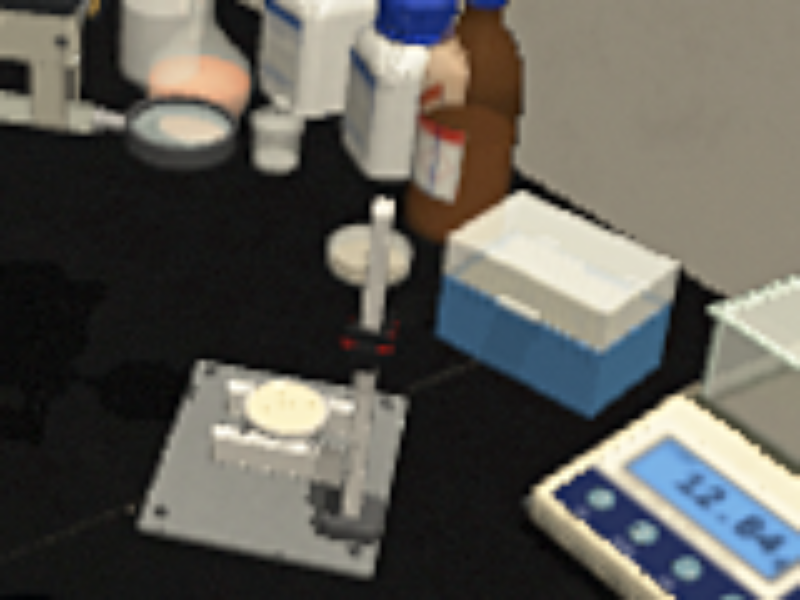

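The pointer lies outside the wrist view here. I'll turn the tool about 40° so that it comes in from the side and its height can be triangulated.

Call:
{"api": "arm_command", "payload": {
  "moves": [
    [[0,0,0.3,0,0,-0.04],[0,0,0.5,0,0,-0.08],[0,0,0.7,0,0,-0.11],[0,0,0.7,0,0,-0.12],[0,0,0.7,0,0,-0.12],[0,0,0.6,0,0,-0.1],[0,0,0.3,0,0,-0.06],[0,0,0,0,0,0]]
  ]
}}

```text
time_s: 32.55
position: [474.5, -146.2, 174.9]
tcp_rot: [-0.002, 0.996, -0.084, -0.003]
wrist_force: [0.2, -0.5, -1.3]
gripper_width: 13.0
```

```bash
python3 - <<'E'
from pel import *
st();tcpst()
p,d,c=wrist('w24')
F=O+48*XS-27*YS
for z in range(115,166,10): print(z,np.round(wproj([*F,z],c),1))
E
```

```text
t 32.55 pos [ 474.5 -146.2  174.9] yaz -99.62 z [-0.0048  0.0054 -1.    ] F [ 0.2 -0.5 -1.3] T [-0.03  0.24 -0.01] w 13.0 q [-0.53  0.2   1.72  0.    1.23  1.21]
TCP in stage x -157.1 y 3.9
115 [503.5  42.4]
125 [509.9  40.1]
135 [516.7  37.6]
145 [523.9  35.1]
155 [531.6  32.4]
165 [539.7  29.7]
```

View pics/w24.png

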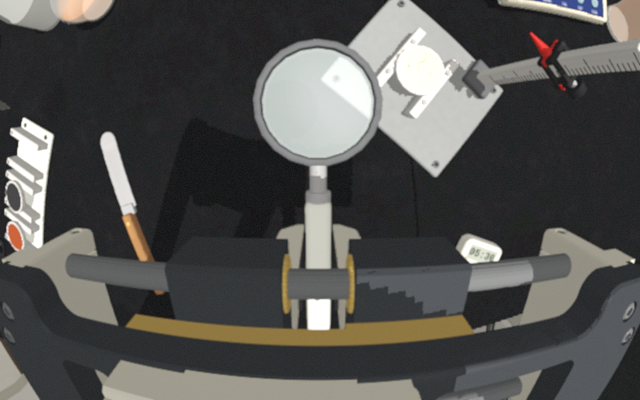

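The pointer is in view with its red tip near (531,33). The pellet sits between the pins at (420,70).

```bash
python3 - <<'E'
from pel import *
p,d,c=load('w24')
im=cv2.resize(p[10:110,490:600],None,fx=7,fy=7,interpolation=cv2.INTER_NEAREST);
F=O+48*XS-27*YS
for z in range(115,170,5):
    u,v=wproj([*F,z],c);cv2.circle(im,(int((u-490+.5)*7),int((v-10+.5)*7)),2 if z%10 else 4,(0,255,0),-1)
cv2.imwrite('pics/w24z.png',im[:600])
P=wcloud(d,c)
h=cv2.cvtColor(p,cv2.COLOR_BGR2HSV);r=((h[...,0]<6)|(h[...,0]>174))&(h[...,1]>130)&(h[...,2]>60);r[:, :500]=0;r[110:]=0
v,u=np.nonzero(r)
for a,b in zip(u,v):
    if a<545: print(a,b,d[b,a],P[b,a].round(1),(P[b,a][:2]-O)@XS,(P[b,a][:2]-O)@YS)
E
```

```text
529 32 294.72495 [ 627.8 -447.4    2.3] 169.62613403736782 -82.6067667070403
530 32 162.36794 [ 588.5 -318.5  154.6] 47.3562391444423 -25.951344240624564
531 32 294.7089 [ 628.1 -451.3    2.1] 172.71121996242812 -84.99957267542305
532 32 295.64148 [ 628.5 -454.2    0.9] 175.1599973871372 -86.62435127631996
529 33 296.5403 [ 6.268e+02 -4.485e+02  6.000e-01] 169.75950317406395 -84.03414271535596
530 33 163.2422 [ 587.9 -319.   153.8] 47.31430792553076 -26.686074232919324
531 33 163.38507 [ 588.1 -320.2  153.6] 48.30591246926579 -27.41538035563363
532 33 295.58197 [ 626.9 -453.4    1.4] 173.53370609726426 -87.2347634498929
533 33 295.87534 [ 627.2 -455.7    0.9] 175.38689272083616 -88.58611925837587
529 34 296.50433 [ 625.3 -447.7    1.1] 168.18017669617453 -84.65843394882322
530 34 164.21838 [ 587.4 -319.5  152.9] 47.362498066742376 -27.468888681449066
531 34 163.86 [ 587.4 -320.2  153.3] 47.88861241452408 -27.97876974102264
532 34 163.34277 [ 587.3 -320.8  153.8] 48.26842766150353 -28.41788500428266
533 34 296.13794 [ 625.7 -455.2    1. ] 174.06500593296855 -89.34084146686712
534 34 2
[... 15093 characters left out ...]
8211787
544 63 167.36826 [ 565.4 -327.   154.8] 38.333146851340004 -48.84828220150589
542 64 171.702 [ 565.2 -328.8  150.3] 39.480772902637355 -50.15232992622384
543 64 170.28143 [ 565.1 -328.5  151.8] 39.15120005472577 -50.0959533750032
544 64 168.97818 [ 564.9 -328.3  153.2] 38.91286272447888 -50.09758358205803
543 65 172.62921 [ 564.6 -330.5  149.4] 40.32796742482477 -51.76130159057083
544 65 169.61172 [ 564.2 -328.6  152.7] 38.65727694872909 -50.80170080961554
543 66 172.79439 [ 563.8 -330.3  149.4] 39.66560950504534 -52.20799792936674
544 66 175.03531 [ 564.2 -333.7  146.9] 42.421380386962156 -54.2241174964237
544 67 174.81328 [ 563.3 -333.1  147.3] 41.425538111313315 -54.45603091381746
```

View pics/w24z.png

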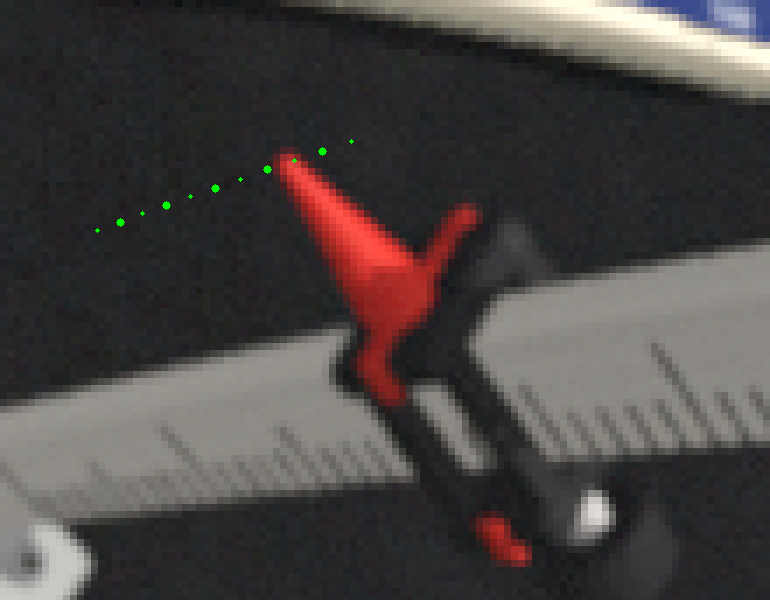

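```bash
python3 - <<'E'
from pel import *
p,d,c=load('w24');s=read_state();P=wcloud(d,c)
R=quat(s["tcp_rot"]).as_matrix()
for nm,(u,v) in dict(far=(318,43),left=(257,103),right=(378,103),near=(318,160),handle=(318,215)).items():
    Q=[];
    for a in range(-2,3):
        for b in range(-2,3):
            q=R.T@(P[v+b,u+a]-s["position"])
            if q[2]>-40 and q[2]<5: Q.append(q)
    print(nm,len(Q),np.median(Q,0).round(1))
L=O-76.6*XS   # TCP so lens at seat
pel_=np.array([577.2,-266.1])
T=pel_-76.6*XS-0.3*YS;print("target TCP",T)
splan([*(T-60*XS),149],down(-138.2),8,2)
E
```

```text
far 25 [106.5  -0.4 -10.7]
left 24 [ 75.9 -31.  -10.8]
right 25 [ 76.   29.9 -11. ]
near 25 [ 46.7  -0.2 -10.6]
handle 25 [ 17.8  -0.2 -11.5]
target TCP [ 525.91996998 -209.19649817]
dist 33.8 deg 38.5
[[[0.08,0.09,0.14,-0.0,0.0,0.037],[0.17,0.17,0.29,-0.0,0.001,0.075],[0.27,0.24,0.43,-0.0,0.001,0.112],[0.29,0.21,0.43,-0.0,0.001,0.112],[0.31,0.17,0.43,-0.0,0.001,0.112],[0.33,0.14,0.43,-0.0,0.001,0.112],[0.23,0.07,0.29,-0.0,0.001,0.075],[0.12,0.02,0.14,-0.0,0.0,0.037]]]
```

The loupe is level in the grip. The pointer tip is at about 152.5 mm, so the TCP must end at z ≈ 149. I'll turn back and then approach along the stage axis.

Call:
{"api": "arm_command", "payload": {
  "moves": [
    [[0.08,0.09,0.15,0,0,0.04],[0.17,0.17,0.3,0,0.001,0.075],[0.27,0.24,0.4,0,0.001,0.11],[0.29,0.21,0.4,0,0.001,0.11],[0.31,0.17,0.4,0,0.001,0.11],[0.33,0.14,0.4,0,0.001,0.11],[0.23,0.07,0.2,0,0.001,0.07],[0.12,0,0.1,0,0,0.03]]
  ]
}}

```text
time_s: 33.4
position: [485.9, -162.9, 150.3]
tcp_rot: [-0.002, 0.908, -0.418, -0.001]
wrist_force: [-0.4, -0.7, -1.1]
gripper_width: 13.2
```

```bash
python3 - <<'E'
from pel import *
st();tcpst()
splan([525.9,-209.2,149],down(-138.2),8,2)
E
```

```text
t 33.4 pos [ 485.9 -162.9  150.3] yaz -139.48 z [-8.0e-04  3.8e-03 -1.0e+00] F [-0.4 -0.7 -1.1] T [0.11 0.19 0.02] w 13.2 q [-0.54  0.25  1.72  0.    1.17  1.89]
TCP in stage x -137.0 y 1.2
dist 61.2 deg 1.3
[[[0.34,-0.0,0.01,-0.0,0.0,-0.001],[0.68,-0.0,0.01,-0.0,0.0,-0.002],[1.02,-0.0,0.02,-0.0,0.001,-0.004],[1.02,0.0,0.02,-0.0,0.001,-0.004],[1.02,0.01,0.02,-0.0,0.001,-0.004],[1.02,0.01,0.02,-0.0,0.001,-0.004],[0.68,0.01,0.01,-0.0,0.0,-0.002],[0.34,0.01,0.01,-0.0,0.0,-0.001]]]
```

Call:
{"api": "arm_command", "payload": {
  "moves": [
    [[0.3,0,0.01,0,0,0],[0.6,0,0.01,0,0.001,-0.003],[0.9,0,0.02,0,0.001,-0.004],[1,0,0.02,0,0.001,-0.004],[1,0,0.02,0,0.001,-0.004],[0.9,0.01,0.02,0,0,-0.004],[0.6,0.01,0,0,0,-0.002],[0.2,0,0,0,0,0]]
  ]
}}

```text
time_s: 34.2
position: [525.6, -208.7, 149.2]
tcp_rot: [-0.001, 0.913, -0.408, 0.001]
wrist_force: [0.2, -1.0, -0.7]
gripper_width: 13.4
```

Call:
{"api": "arm_command", "payload": {
  "moves": [
    [[0,0,0,0,0,0],[0,0,0,0,0,0],[0,0,0,0,0,0],[0,0,0,0,0,0],[0,0,0,0,0,0],[0,0,0,0,0,0],[0,0,0,0,0,0],[0,0,0,0,0,0]]
  ]
}}

```text
time_s: 35.0
position: [525.0, -207.7, 149.2]
tcp_rot: [-0.001, 0.913, -0.408, 0.001]
wrist_force: [0.1, -0.4, -1.5]
gripper_width: 13.3
```

```bash
python3 - <<'E'
from pel import *
st();tcpst()
p,d,c=wrist('w25')
q,_=snapshot('scene');cv2.imwrite('pics/sc25.png',cv2.resize(q[180:300,330:490],None,fx=5,fy=5))
s=read_state();R=quat(s["tcp_rot"]).as_matrix();L=s["position"]+R@[76.6,-0.3,-3.6];print("lens",L,"vs pellet (577.2,-266.1), z 152.5")
print("pellet px (z40) expected",wproj([577.2,-266.1,40],c),"lens px",wproj(L,c))
splan([525.9,-209.2,149],down(-138.2),8,2)
E
```

```text
t 35.0 pos [ 525.  -207.7  149.2] yaz -138.19 z [ 1.8e-03  9.0e-04 -1.0e+00] F [ 0.1 -0.4 -1.5] T [0.08 0.14 0.02] w 13.3 q [-0.58  0.34  1.6   0.    1.2   1.84]
TCP in stage x -77.6 y 0.5
lens [ 576.2328133  -264.68403817  152.76765803] vs pellet (577.2,-266.1), z 152.5
pellet px (z40) expected (np.float64(318.27161567011984), np.float64(108.12172235934007)) lens px (np.float64(317.5022015755295), np.float64(101.59699891229407))
dist 1.7 deg 0.1
[[[0.01,0.0,0.0,-0.0,-0.0,0.0],[0.02,0.0,0.0,-0.0,-0.0,0.0],[0.03,0.0,0.0,-0.0,-0.0,0.0],[0.03,0.0,0.0,-0.0,-0.0,0.0],[0.03,0.0,0.0,-0.0,-0.0,0.0],[0.03,0.0,0.0,-0.0,-0.0,0.0],[0.02,0.0,0.0,-0.0,-0.0,0.0],[0.01,0.0,0.0,-0.0,-0.0,0.0]]]
```

View pics/w25.png

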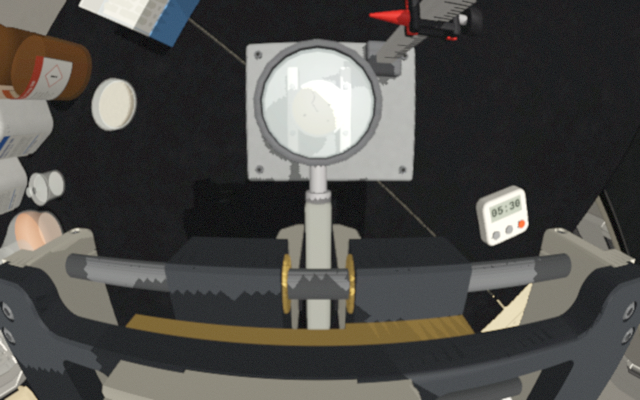

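View pics/sc25.png

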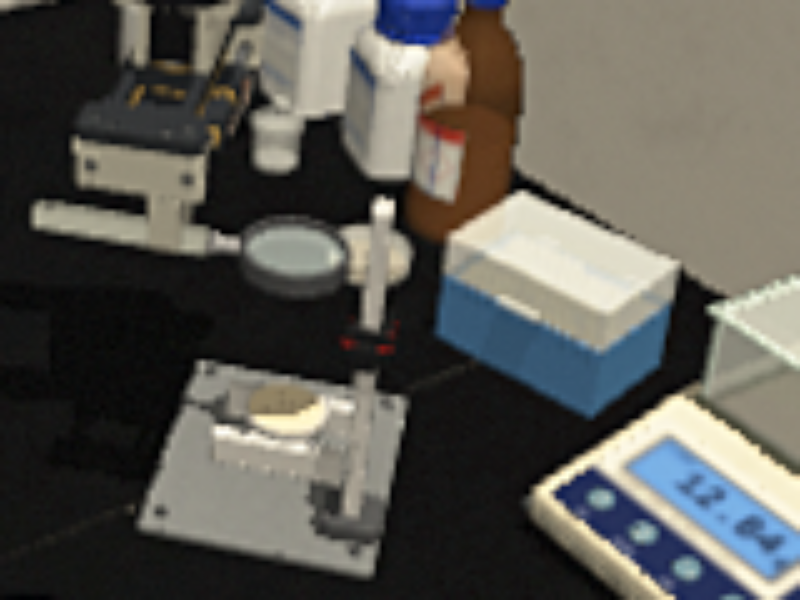

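```bash
python3 - <<'E'
from pel import *
p,d,c=load('w25')
im=p[30:190,235:430].astype(float);im=np.clip((im-60)*1.3,0,255).astype(np.uint8)
im=cv2.resize(im,None,fx=3.7,fy=3.7,interpolation=cv2.INTER_CUBIC)
def dr(X,col):
    pts=np.array([wproj(x,c) for x in X]);pts=(pts+.5-[235,30])*3.7;cv2.polylines(im,[np.int32(pts)],True,col,1)
t=np.linspace(0,2*np.pi,60)
dr([(577.2+26*np.cos(a),-266.1+26*np.sin(a),40) for a in t],(0,0,255))
dr(list(boxes([*O,0],-48.2,[rect(-40,40,-19,19,32)]))[0],(0,255,0))
cv2.imwrite('pics/w25z.png',im)
E
```

```text
(no output)
```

View pics/w25z.png

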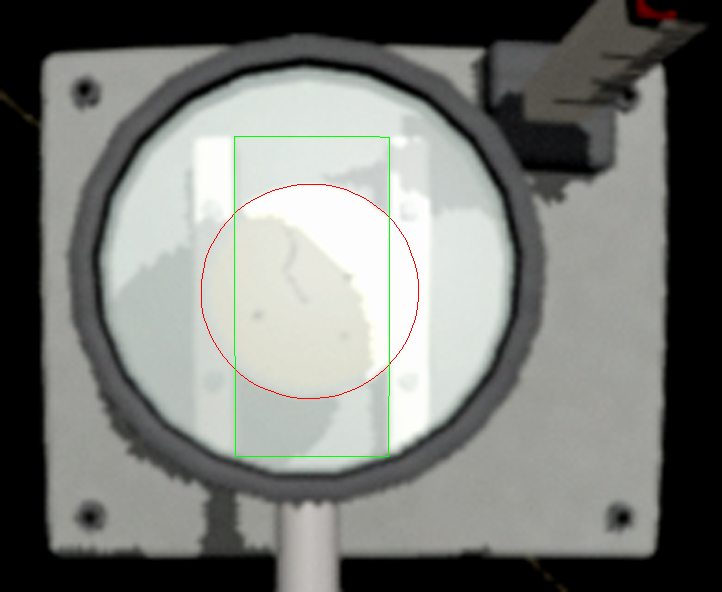

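The pellet sits exactly on its expected circle; the darker patch is only the loupe's shadow. I'll check the pointer height again in this view and trim the position.

Call:
{"api": "arm_command", "payload": {
  "moves": [
    [[0.05,0,0,0,0,0],[0.05,0,0,0,0,0],[0.05,0,0,0,0,0],[0.03,0,0,0,0,0],[0,0,0,0,0,0],[0,0,0,0,0,0],[0,0,0,0,0,0],[0,0,0,0,0,0]]
  ]
}}

```text
time_s: 35.9
position: [526.3, -209.3, 149.1]
tcp_rot: [-0.001, 0.913, -0.408, 0.001]
wrist_force: [0.3, 0.2, -0.7]
gripper_width: 13.3
```

```bash
python3 - <<'E'
from pel import *
st();tcpst()
p,d,c=wrist('w26')
s=read_state();R=quat(s["tcp_rot"]).as_matrix();L=s["position"]+R@[76.6,-0.3,-3.6];print("lens",L)
im=cv2.resize(p[0:80,330:440],None,fx=7,fy=7,interpolation=cv2.INTER_NEAREST)
F=O+48*XS-27*YS
for z in range(140,166,5):
    u,v=wproj([*F,z],c);cv2.circle(im,(int((u-330+.5)*7),int((v+.5)*7)),2 if z%10 else 4,(0,255,0),-1);print(z,round(u,1),round(v,1))
cv2.imwrite('pics/w26z.png',im)
h=cv2.cvtColor(p,cv2.COLOR_BGR2HSV);r=((h[...,0]<6)|(h[...,0]>174))&(h[...,1]>130)&(h[...,2]>60);r[:,:350]=0;r[60:]=0;r[:,430:]=0
P=wcloud(d,c);print("pointer z median",np.median(P[r][:,2][P[r][:,2]>100]),"tip px",[(u,v) for v,u in zip(*np.nonzero(r)) if u<374][:6])
ring=[P[v,u] for u,v in((318,43),(257,103),(378,103),(318,160))];print("ring top z",[round(q[2],1) for q in ring])
q,_=snapshot('top');cv2.imwrite('pics/t26.png',q)
E
```

```text
t 35.9 pos [ 526.3 -209.3  149.1] yaz -138.2 z [ 0.0016  0.001  -1.    ] F [ 0.3  0.2 -0.7] T [0.06 0.14 0.07] w 13.3 q [-0.58  0.34  1.6   0.    1.2   1.83]
TCP in stage x -75.5 y 0.4
lens [ 577.57283152 -266.23255321  152.68596027]
140 366.1 25.4
145 367.4 22.8
150 368.8 20.1
155 370.2 17.2
160 371.7 14.2
165 373.4 11.0
pointer z median 155.1493024460179 tip px [(np.int64(370), np.int64(16)), (np.int64(371), np.int64(16)), (np.int64(372), np.int64(16)), (np.int64(373), np.int64(16)), (np.int64(369), np.int64(17)), (np.int64(370), np.int64(17))]
ring top z [np.float64(161.4), np.float64(159.5), np.float64(160.8), np.float64(161.1)]
```

View pics/w26z.png

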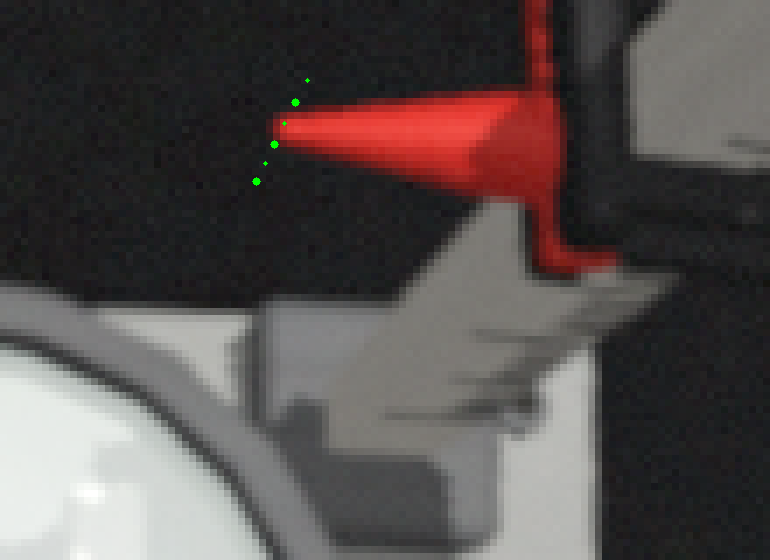

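View pics/t26.png

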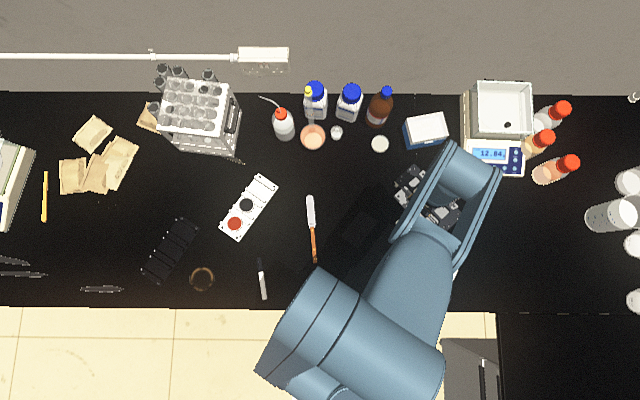

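The checks agree. The pointer tip reads about 153 to 154 mm and the lens centre 152.7 mm, centred over the pellet within 1 mm and level. The rack, spatula, marker, petri dish and bottle all look undisturbed, so I'm handing in.

```bash
python3 - <<'E'
from h import *
s=read_state();print(np.abs(s["joint_velocities"]).max());st()
print(sign_off())
E
```

```text
0.0014618136274810256
t 36.0 pos [ 526.3 -209.3  149.1] yaz -138.2 z [ 0.0017  0.001  -1.    ] F [-0.3  0.6 -1.1] T [ 0.05  0.18 -0.02] w 13.3 q [-0.58  0.34  1.6   0.    1.2   1.83]
the job is handed in; nothing more can be done
None
```

The job was handed in at 36.0 s of the 67 s allowed, with every step done in the order asked. `sign_off()` reported no verdict.

- **Pellet:** I slid the spatula under the cream pellet, lifted it out and set it down on the viewing stage. The last pictures show it flat between the four pins, within about 1 mm of the seat's middle. Only the spatula touched it.
- **Spatula:** It lies flat on the worktop near where it started, released.
- **Loupe:** It is held level by its handle, and the arm had stopped moving. By calculation from the arm pose, the lens centre is at (577.6, −266.2, 152.7) mm. The pellet's centre was measured at (577.2, −266.1) mm.
- **Height:** The pointer tip read about 152.5 mm in one wrist view and 153.5–154 mm in the last one. The lens is therefore within roughly 1 mm of it. It is about 110 mm above the pellet.
- **Surroundings:** The black and rust-red pellets, marker, petri dish and bottle looked unmoved in the last top picture. I never touched the pointer. The largest wrist-force reading I saw was about 3 N.

No check failed. The depth readings run about 1 mm high, so I relied on the geometry for the heights.

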